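Hang the painted sample plaques from their tip-up case

ROBOT

A 6-joint arm with a two-finger parallel gripper is mounted at the origin on the work surface. World frame = base frame: x ahead of the robot, y to its left, z up, the work surface at z = 0. Lengths are in mm, angles in rad, forces in N, time in s.
With the tool pointing down it reaches from about 400 to 925 mm from the base axis. Payload 12.5 kg.
Tool frame: the origin (TCP) lies at the very end of the fingers, on their centre line; the grasp point (between the pads) lies env.grip_point_offset behind it (env.grip_point_offset is the distance from the TCP to the grasp point, in mm); y points along the fingers, z is the direction in which the jaws open and shut, and the axes are right-handed (so a half turn about y gives the same grasp; the last joint's range is limited). The gripper opens to 95 mm and grips with 3 to 60 N. Pads are 20 mm wide; open, the fingers measure 119 mm over their backs; the gripper's body (75 mm by 180 mm) begins 59 mm behind the grasp point.
Start: joints at [-1.421, 0.491, 1.559, -0, 1.092, -0.106], TCP at [158.16, -604.675, 214.661] pointing down, gripper open.
Joint ranges: [-3.1, 3.1], [-0.84, 2.19], [0.05, 2.79], [-1.13, 4.28], [0.06, 2.93], [-2.69, 2.69]. Speed limits (rad/s): [2.22, 2.22, 2.79, 3.14, 3.14, 3.14].

INTERFACE

Orientations are given as [roll, pitch, yaw] about the fixed x, y, z axes, in that order (R = Rz(yaw) Ry(pitch) Rx(roll)).
In Python, from cell import readout, read_camera, env, nets gives the robot as it stands.
- The arm moves only by the tool apply_moves, never from a script. Its argument "increments" is a list of rows, each a list of 3 entries, a list of its own where there are three numbers: the shift along the tool's x, y, z in cm, then the turn, a rotation vector about the tool's x, y, z in degrees, then the finger opening in cm, from 0 to 9.51. A call has exactly 5 rows; each row shifts and turns the pose as measured when the row begins, along the tool's axes as they then stand; what a row does not reach is not made up. A row lasts 1/8 s, in which the tool goes at most 62.5 mm and 10.7 degrees, less where a joint would pass 70% of its speed; a pose out of reach is approached as far as the arm can. A call with a gripper value outside its range is refused whole. The fingers move at their own pace and stop on an object; the grip force is fixed at half the most. Time passes only in rows, so rows that do not move let the fingers close, or fill a call up. It gives the time, the measured TCP pose, the force and the opening at its end, in the units of the state.
- readout.state(): the state, without advancing time (a new reading comes with each control period).
- read_camera(name): name is "scene" or "side" or "wrist"; returns a dict with "img" (420x560x3 uint8, red, green, blue), "vfov" (degrees; the focal length in pixels is half the picture's height over the tangent of half this angle, whatever the lens; pixels are square), "cx", "cy" (the principal point, pixels), "rvec" (rotation vector, rad) and "tvec" (3), from world to camera coordinates, as OpenCV has them; the wrist camera has in their place "mount" (4x4, takes a point from camera to tool coordinates, whose origin is the TCP and whose axes are the tool frame's). Camera axes: x right, y down, z forward; pixel columns grow to the right and rows downward; lengths in mm; the calibration is good to about 2 mm. A picture is of the moment at which its call begins: read the wrist's pose just before it. There is no depth.
- env.job_done(): hands the job in, once; it reports no verdict.
Trained networks look in a picture, given as the dict that the camera call returned (one of the last four; its "shot" number tells which), for a name from the list of things; names that differ only in an ending like _2 or _b are one class to them, and where a whole thing is asked for, a point or a joint stands for the part that bears it (a point fixed in the world has none). Each returns a list of dicts, best first, with "confidence" (0 to 1); they miss things now and then, are a little off and sometimes report something else, mostly with a low value. They report only what shows in the picture. A call takes as long as a camera call.
- nets.look_for(picture, thing): "point" ([x, y, z] in mm, in the coordinates of the camera as it stood for that picture, good to about 4 mm: the middle of the surface that is visible of it).
- nets.mark_of(picture, thing): "point" ([x, y, z] in mm, in the coordinates of the camera as it stood for that picture, good to about 4 mm: a listed point, or the origin of a listed thing).
The state is a dict: "t": time; "joints": joint angles; "qvel": joint speeds; "tau": joint torques, N m; "eef_pos": TCP position; "tcp_rot": TCP orientation; "ft_force": force on the tool from outside, world axes, zero at the start; "moment": the same for the moment, N m; "opening": opening from 0.0 (shut) to 1.0 (fully open).
Only numpy, scipy, OpenCV 4.12 (cv2) and the standard library are available. Lean on these libraries where they do the work, as an engineer would, in place of code of your own. Each camera call takes 0.05 s, during which the arm holds its last target. There are 200 camera calls.

TASK

Lift the dust cover off the sample case and lay it flat on the bench, then hang every painted plaque in the case on the display rail by its hole, one to a peg; the plaques lie flush, so press one down at its front end, by the brass dot, to tip it up where it can be gripped. When all hang freely, put the cover squarely back on the empty case, fully down, and leave the other things on the bench where they are.

Things in the scene. Friction and masses are not known exactly. Their poses are not given: they have to be found in the camera images.
- case_top (a point): middle of the top face of the fixed dark wooden sample case, 148 (x) x 204 (y) x 66 mm high, 66 mm above the bench; axes of the case: x from its brass-plated front to its back, z up. It has three pockets side by side, in each of which one plaque may lie flush (0.5 mm below the top), painted face up, hole end to the back, with no room for fingers beside it.
- pocket1 (a point): middle of the tipping edge across pocket 1, 16.5 mm below the case top (axes of the case). Pocket 124 (x) x 52 (y) mm between 12 mm walls: level floor from this edge 66 mm to the back, and to the front (58 mm, by the brass dot) a hollow sloping down at 45 degrees, 42 mm deep. A plaque lies with its centre 4 mm behind this edge.
- pocket2 (a point): tipping edge of pocket 2, the middle one, made as pocket 1. Pressed down 25 to 30 mm some 42 mm in front of this edge, a plaque rocks over the edge, passes its balance at 16 to 37 degrees and then stays up by itself at about 45 degrees, front end in the hollow, hole end up, its raised top about 40 mm above the case.
- pocket3 (a point): tipping edge of pocket 3, made as pocket 1. The pockets lie 64 mm apart along the y of the case (-64, 0, +64 mm).
- lid_handle (a point): middle of the wooden grip bar (along own x, 90 long, 22 wide, 34 mm high) on the case's lift-off dust cover (280 g): clear panel in a pale rim, 170 (x) x 226 (y) x 14 mm; the rim reaches 10 mm down round the case, 4 mm to spare each side. This point: 17 mm above the panel, 31 mm above the rim's edge; cover on: 21 mm above case_top, axes as the case's, either way round.
- rail: fixed wooden display rail 374 mm long (y) on two feet, 302 mm high; origin on the bench under its middle, x points out of its back, z up. A bar 34 mm high, 18 mm thick at 255 mm height carries three pegs on its front (-x) face; open below but for a thin stretcher 42 to 58 mm up. Posts 24 mm wide at y = -175 and +175 mm, feet 130 (x) x 36 mm, 18 mm high.
- peg1 (a point): root of peg 1 on the front face of the rail's bar, 255 mm above the bench (axes of the rail; pegs at y = -98, 0, 98 mm). The peg runs out along (-0.94, 0, 0.34), i.e. to the front and 20 degrees upward, about 57 mm long, 9 mm thick with a 12 mm round knob at its end.
- peg2 (a point): root of peg 2 on the front face of the rail's bar, 255 mm above the bench (axes of the rail; pegs at y = -98, 0, 98 mm). The peg runs out along (-0.94, 0, 0.34), i.e. to the front and 20 degrees upward, about 57 mm long, 9 mm thick with a 12 mm round knob at its end.
- peg3 (a point): root of peg 3 on the front face of the rail's bar, 255 mm above the bench (axes of the rail; pegs at y = -98, 0, 98 mm). The peg runs out along (-0.94, 0, 0.34), i.e. to the front and 20 degrees upward, about 57 mm long, 9 mm thick with a 12 mm round knob at its end.
- plaque1_c (a point): centre (half-way up) of painted wooden sample plaque 1 (teal border), 120 x 48 x 16 mm, 80 g. Own x runs along its length to the end with the hole, y across its 48 mm width, z out of the painted face. None if there is no such plaque today.
- plaque1_hole (a point): centre of the 20 mm through-hole of plaque 1, half-way through its thickness, 40 mm along own x from the plaque's centre (20 mm from that end). Same axes as plaque 1.
- plaque2_c (a point): centre (half-way up) of painted wooden sample plaque 2 (rose border), 120 x 48 x 16 mm, 80 g. Own x runs along its length to the end with the hole, y across its 48 mm width, z out of the painted face. None if there is no such plaque today.
- plaque2_hole (a point): centre of the 20 mm through-hole of plaque 2, half-way through its thickness, 40 mm along own x from the plaque's centre (20 mm from that end). Same axes as plaque 2.
- plaque3_c (a point): centre (half-way up) of painted wooden sample plaque 3 (ochre border), 120 x 48 x 16 mm, 80 g. Own x runs along its length to the end with the hole, y across its 48 mm width, z out of the painted face. None if there is no such plaque today.
- plaque3_hole (a point): centre of the 20 mm through-hole of plaque 3, half-way through its thickness, 40 mm along own x from the plaque's centre (20 mm from that end). Same axes as plaque 3.
- gouge: bystander: carving gouge lying flat, 220 mm long; origin at its underside
- water_pot: bystander: empty glass tumbler, 72 mm wide, 85 mm tall; origin at its underside
- paint_jar: bystander: small closed blue paint jar, 54 mm wide, 70 mm tall; origin at its underside
- comb: bystander: painted wooden comb lying flat, 110 x 60 x 9 mm; origin at its underside

How it is judged:
By the outcome, as a careful person would: the job done as asked, in the order asked, and still so for the second after the job is handed in, with the robot touching nothing.
Of plaque1, plaque2, plaque3 only 2 to 3 are there at a start; the rules pass over those that are not, and their reading is None.
At some moment in a run one of lid may be knocked a few centimetres aside while the robot is not near it.
It also fails if it takes over 210 s, if anything falls off the work surface, if the arm or the gripper's body presses on something with over 40 N, if the wrist force passes 120 N, or if a joint passes its speed limit or range.

## Working session

There is one attempt and no reset: what is moved stays moved. The work goes in short steps, Python scripts to look and compute and a tool call to move; the robot and the scene stay as the last step left them, time stands still between calls to the robot, and variables do not carry over. Pictures are saved under pics/ and viewed, about 12 in all and at most 16, crops included, and the job is handed in when it is done.

Besides the shell and the picture viewer there is one more tool, called by a JSON object that holds its "name" and its "arguments", one argument or row to a line. apply_moves: Moves the arm, as the interface text tells. Its arguments: {"type":"object","properties":{"increments":{"type":"array"}},"required":["increments"]}

```bash
mkdir -p pics; ls
cat > h.py <<'E'
import numpy as np, cv2
from scipy.spatial.transform import Rotation as R
from cell import readout, read_camera, env, nets
def tool():
    s=readout.state(); T=np.eye(4); T[:3,:3]=R.from_euler('xyz',s['tcp_rot']).as_matrix(); T[:3,3]=s['eef_pos']; return T
def shot(name,save=None):
    T=tool(); p=read_camera(name)
    if 'mount' in p: W=T@np.array(p['mount'])
    else:
        E=np.eye(4); E[:3,:3]=cv2.Rodrigues(np.array(p['rvec'],float))[0]; E[:3,3]=np.ravel(p['tvec']); W=np.linalg.inv(E)
    p['W']=W
    if save: cv2.imwrite('pics/'+save,p['img'][:,:,::-1])
    return p
def find(p,thing,f='mark_of',n=2):
    out=[]
    for d in getattr(nets,f)(p,thing)[:n]:
        q=p['W']@np.r_[d['point'],1]; out.append((round(d['confidence'],2),np.round(q[:3],1).tolist()))
    return out
def pix(p,X):
    X=np.atleast_2d(X); W=np.linalg.inv(p['W']); c=(W[:3,:3]@X.T).T+W[:3,3]
    f=p['img'].shape[0]/2/np.tan(np.radians(p['vfov'])/2)
    return np.c_[p['cx']+f*c[:,0]/c[:,2],p['cy']+f*c[:,1]/c[:,2]]
E
python3 - <<'E'
from h import *
print(readout.state(), env.grip_point_offset)
print(tool())
for c in ['scene','side']:
    p=shot(c,c+'0.png'); print(c,p['W'].round(2).tolist(),p['vfov'])
    for t in ['case_top','lid_handle','pocket1','pocket2','pocket3','rail','peg1','peg2','peg3','plaque1_c','plaque2_c','plaque3_c','gouge','water_pot','paint_jar','comb']:
        print(t,find(p,t))
E
```

```text
pics
{'t': 0.0, 'joints': array([-1.42059782e+00,  4.91549742e-01,  1.55946403e+00, -2.06095210e-05,
        1.09169295e+00, -1.05605456e-01]), 'qvel': array([ 2.97544670e-04,  2.06965252e-03, -5.19832184e-05,  6.16381571e-04,
        7.96505920e-04,  1.48804007e-03]), 'tau': array([-4.25364604e-03, -6.12650943e+01, -2.58184147e+01,  6.90574246e-02,
        4.82243439e-02, -9.74830346e-05]), 'eef_pos': array([ 158.11577194, -604.41034329,  214.06282673]), 'tcp_rot': array([-1.57190612e+00,  9.92569297e-05, -2.88577924e+00]), 'ft_force': array([-0.57076547,  0.35992122, -1.02494904]), 'moment': array([-0.02604564,  0.0245347 ,  0.02238207]), 'opening': 1.0000846381656836} 18.8
[[-9.67457791e-01 -1.84786704e-04  2.53032387e-01  1.58115772e+02]
 [-2.53032435e-01  1.09879275e-03 -9.67457172e-01 -6.04410343e+02]
 [-9.92569295e-05 -9.99999379e-01 -1.10979263e-03  2.14062827e+02]
 [ 0.00000000e+00  0.00000000e+00  0.00000000e+00  1.00000000e+00]]
scene [[0.9, 0.38, -0.22, 895.08], [0.44, -0.78, 0.45, -501.03], [-0.0, -0.5, -0.86, 1125.3], [0.0, 0.0, 0.0, 1.0]] 46.62519331748686
case_top []

[... 749 characters left out ...]
 2.5])]
pocket1 [(0.77, [567.6, -145.6, 48.1]), (0.73, [582.4, 139.3, 257.7])]
pocket2 [(0.77, [567.6, -145.6, 48.1]), (0.73, [582.4, 139.3, 257.7])]
pocket3 [(0.77, [567.6, -145.6, 48.1]), (0.73, [582.4, 139.3, 257.7])]
rail [(0.95, [596.7, 232.8, -2.5]), (0.61, [469.4, 0.8, -0.8])]
peg1 [(0.93, [585.8, 236.1, 259.9]), (0.6, [586.3, 333.7, 254.2])]
peg2 [(0.93, [585.8, 236.1, 259.9]), (0.6, [586.3, 333.7, 254.2])]
peg3 [(0.93, [585.8, 236.1, 259.9]), (0.6, [586.3, 333.7, 254.2])]
plaque1_c [(0.52, [749.6, 58.5, 2.2])]
plaque2_c []
plaque3_c []
gouge [(0.22, [594.9, 235.1, -0.4])]
water_pot [(0.97, [745.3, 59.7, 2.3])]
paint_jar [(0.85, [469.5, 1.2, 2.5])]
comb [(0.94, [753.4, 210.6, -5.4])]
```

View pics/scene0.png

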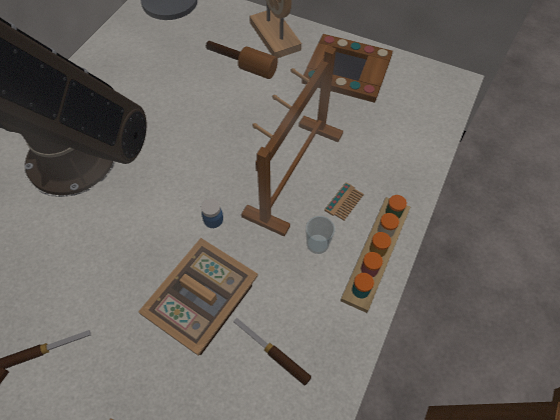

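View pics/side0.png

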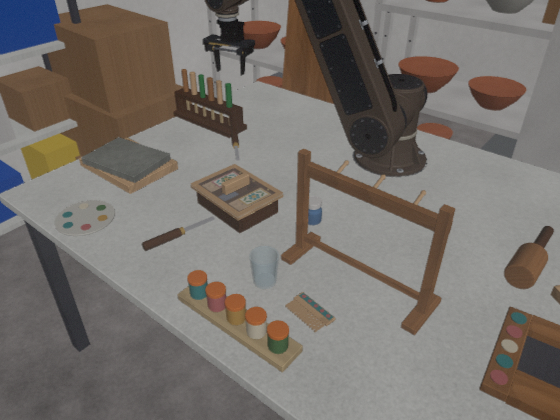

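```bash
cat >> h.py <<'E'
def plan(pos,Rm=None,n=None,grip=9.5):
    "rows for straight move from present pose to TCP pos, rotation Rm (tool axes columns)"
    T=tool(); R0=R.from_matrix(T[:3,:3]); Rm=R0 if Rm is None else R.from_matrix(Rm)
    rv=(R0.inv()*Rm).as_rotvec(); d=np.array(pos)-T[:3,3]
    n=n or int(5*np.ceil(max(np.linalg.norm(d)/50,np.degrees(np.linalg.norm(rv))/9)/5))
    rows=[]
    for i in range(n):
        Ri=R0*R.from_rotvec(rv*i/n)
        rows.append([(Ri.inv().apply(d/n)/10).round(2).tolist(),np.degrees(rv/n).round(1).tolist(),grip])
    print('dist',d.round(1),'rot',np.degrees(rv).round(1))
    for k in range(0,n,5): print(str(rows[k:k+5]).replace(' ',''))
def down(yaw):
    "tool pointing down with jaw axis (tool z) at world yaw"
    z=np.array([np.cos(yaw),np.sin(yaw),0]); y=np.array([0,0,-1.]); return np.c_[np.cross(y,z),y,z]
E
python3 - <<'E'
from h import *
p=shot('wrist'); print(np.array(p['mount']).round(3),p['vfov'])
plan([500,-230,330])
E
```

```text
[[ 1.00000e-03  9.69000e-01  2.45000e-01 -6.82480e+01]
 [ 1.00000e-03 -2.45000e-01  9.69000e-01 -1.70685e+02]
 [ 1.00000e+00 -1.00000e-03 -1.00000e-03 -3.90000e-01]
 [ 0.00000e+00  0.00000e+00  0.00000e+00  1.00000e+00]] 66.14472520246265
dist [341.8 374.7 115.4] rot [0. 0. 0.]
[[[-2.84,-0.77,-1.84],[0.0,0.0,0.0],9.5],[[-2.84,-0.77,-1.84],[0.0,0.0,0.0],9.5],[[-2.84,-0.77,-1.84],[0.0,0.0,0.0],9.5],[[-2.84,-0.77,-1.84],[0.0,0.0,0.0],9.5],[[-2.84,-0.77,-1.84],[0.0,0.0,0.0],9.5]]
[[[-2.84,-0.77,-1.84],[0.0,0.0,0.0],9.5],[[-2.84,-0.77,-1.84],[0.0,0.0,0.0],9.5],[[-2.84,-0.77,-1.84],[0.0,0.0,0.0],9.5],[[-2.84,-0.77,-1.84],[0.0,0.0,0.0],9.5],[[-2.84,-0.77,-1.84],[0.0,0.0,0.0],9.5]]
[[[-2.84,-0.77,-1.84],[0.0,0.0,0.0],9.5],[[-2.84,-0.77,-1.84],[0.0,0.0,0.0],9.5],[[-2.84,-0.77,-1.84],[0.0,0.0,0.0],9.5],[[-2.84,-0.77,-1.84],[0.0,0.0,0.0],9.5],[[-2.84,-0.77,-1.84],[0.0,0.0,0.0],9.5]]
```

{"name": "apply_moves", "arguments": {
  "increments": [
    [[-3.5,-0.8,-1.9],[0,0,0],9.5],
    [[-3.5,-0.8,-1.9],[0,0,0],9.5],
    [[-3.5,-0.8,-1.9],[0,0,0],9.5],
    [[-3.5,-0.8,-1.9],[0,0,0],9.5],
    [[-3.5,-0.8,-1.9],[0,0,0],9.5]
  ]
}}

```text
t: 2.38
eef_pos: [305.6, -466.2, 254.8]
tcp_rot: [-1.572, 0.0, -2.89]
ft_force: [0.3, -0.1, 0.3]
opening: 1.0
```

{"name": "apply_moves", "arguments": {
  "increments": [
    [[-3.5,-0.8,-1.9],[0,0,0],9.5],
    [[-3.5,-0.8,-1.9],[0,0,0],9.5],
    [[-3.5,-0.8,-1.9],[0,0,0],9.5],
    [[-3.5,-0.8,-1.9],[0,0,0],9.5],
    [[-3.5,-0.8,-1.9],[0,0,0],9.5]
  ]
}}

```text
t: 3.0
eef_pos: [455.9, -325.6, 296.9]
tcp_rot: [-1.57, 0.001, -2.891]
ft_force: [0.7, -0.7, 0.0]
opening: 1.0
```

{"name": "apply_moves", "arguments": {
  "increments": [
    [[-3.5,-0.8,-1.9],[0,0,0],9.5],
    [[-3.5,-0.8,-1.9],[0,0,0],9.5],
    [[-3.5,-0.8,-1.9],[0,0,0],9.5],
    [[-3.5,-0.8,-1.9],[0,0,0],9.5],
    [[-3.5,-0.8,-1.9],[0,0,0],9.5]
  ]
}}

```text
t: 3.62
eef_pos: [606.2, -184.8, 338.9]
tcp_rot: [-1.569, 0.001, -2.89]
ft_force: [-0.3, -1.0, -0.3]
opening: 1.001
```

Run:
```python
from h import *
print(readout.state()['t'],readout.state()['eef_pos'],readout.state()['ft_force'])
p=shot('wrist','w1.png')
for t in ['lid_handle','case_top','pocket1','plaque1_c','plaque2_c','plaque3_c','plaque1_hole','plaque2_hole','plaque3_hole']: print(t,find(p,t))
print(find(p,'lid_handle','look_for'))
```

```text
3.625 [ 606.15757399 -184.8233938   338.89895945] [-0.34901314 -1.03456948 -0.33114374]
lid_handle [(0.74, [558.2, -207.8, 87.2])]
case_top []
pocket1 []
plaque1_c []
plaque2_c []
plaque3_c []
plaque1_hole []
plaque2_hole [(0.31, [750.5, 207.2, -1.9])]
plaque3_hole []
[(0.68, [567.1, -199.8, 69.5])]
```

View pics/w1.png

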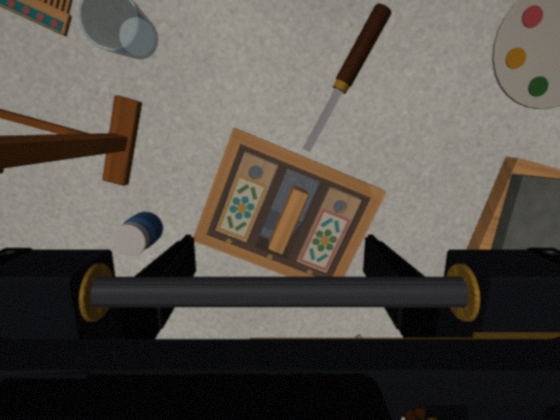

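```bash
cat >> h.py <<'E'
def bp(p,uv,z):
    "world points at height z behind pixels"
    f=p['img'].shape[0]/2/np.tan(np.radians(p['vfov'])/2); uv=np.atleast_2d(uv).astype(float)
    d=np.c_[(uv[:,0]-p['cx'])/f,(uv[:,1]-p['cy'])/f,np.ones(len(uv))]@p['W'][:3,:3].T; o=p['W'][:3,3]
    return o+d*((z-o[2])/d[:,2])[:,None]
E
python3 - <<'E'
from h import *
p=shot('wrist')
c=bp(p,[(236,130),(384,190),(195,240)],70); print(c.round(1))
print(np.degrees(np.arctan2(*(c[0]-c[1])[1::-1]))-90,np.degrees(np.arctan2(*(c[0]-c[2])[1::-1])))
print('ctr',(c[1]+c[2])/2, np.linalg.norm(c[0]-c[1]),np.linalg.norm(c[0]-c[2]))
g=cv2.resize(p['img'][110:290,170:420],None,fx=3,fy=3,interpolation=cv2.INTER_CUBIC); cv2.imwrite('pics/w1c.png',g[:,:,::-1])
E
```

```text
[[ 654.8 -114.5   70. ]
 [ 626.5 -330.3   70. ]
 [ 490.1  -90.3   70. ]]
-7.478230399060678 -8.354119754705126
ctr [ 558.28547082 -210.34122608   70.        ] 217.6607937809489 166.45015325911717
```

View pics/w1c.png

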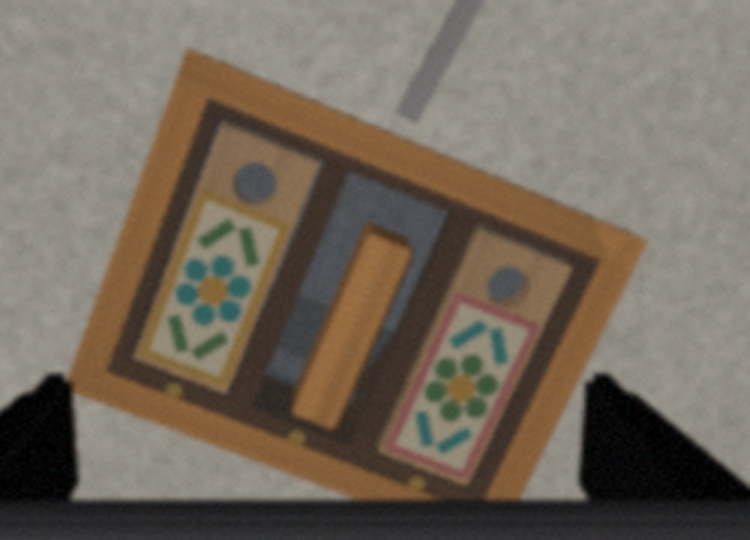

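Run:
```python
from h import *
p=shot('wrist'); print(bp(p,[(475,245),(505,158),(495,50),(305,148)],0).round(0))
p=shot('scene'); print(bp(p,[(90,333),(40,350),(140,310),(265,225),(245,220),(250,150),(210,50)],0).round(0))
p=shot('side'); print(bp(p,[(237,158),(235,145),(85,165),(175,170),(175,120),(240,130)],0).round(0))
print(pix(p,[[430,-480,0],[430,150,0],[340,-300,0]]).round(0))
plan([558,-210,180],down(np.radians(-98)))
```

```text
[[ 568. -534.    0.]
 [ 715. -523.    0.]
 [ 855. -445.    0.]
 [ 652. -215.    0.]]
[[ 359. -389.    0.]
 [ 279. -472.    0.]
 [ 432. -291.    0.]
 [ 597.   50.    0.]
 [ 543.   40.    0.]
 [ 447.  253.    0.]
 [ 134.  566.    0.]]
[[ 344. -411.    0.]
 [ 279. -483.    0.]
 [ 711. -786.    0.]
 [ 536. -519.    0.]
 [ 278. -817.    0.]
 [ 177. -552.    0.]]
[[206. 161.]
 [362. 233.]
 [262. 168.]]
dist [ -47.2  -23.9 -158.6] rot [-0.1 22.4 -0.1]
[[[1.04,3.17,0.23],[-0.0,4.5,-0.0],9.5],[[1.01,3.17,0.31],[-0.0,4.5,-0.0],9.5],[[0.99,3.17,0.38],[-0.0,4.5,-0.0],9.5],[[0.95,3.17,0.46],[-0.0,4.5,-0.0],9.5],[[0.91,3.17,0.53],[-0.0,4.5,-0.0],9.5]]
```

{"name": "apply_moves", "arguments": {
  "increments": [
    [[1.0,3.2,0.2],[0,4.5,0],9.5],
    [[1.0,3.2,0.3],[0,4.5,0],9.5],
    [[1.0,3.2,0.4],[0,4.5,0],9.5],
    [[1.0,3.2,0.5],[0,4.5,0],9.5],
    [[0.9,3.2,0.5],[0,4.5,0],9.5]
  ]
}}

```text
t: 5.0
eef_pos: [558.2, -210.6, 176.6]
tcp_rot: [-1.568, 0.008, 2.988]
ft_force: [0.3, 0.0, -0.2]
opening: 0.998
```

Run:
```python
from h import *
print(find(shot('scene'),'lid_handle'),find(shot('side'),'lid_handle'),find(shot('wrist'),'lid_handle'))
plan([558.5,-210,76],down(np.radians(-98)),n=5,grip=5)
```

```text
[(0.8, [560.0, -208.1, 86.8]), (0.56, [465.0, 2.7, 0.8])] [(0.95, [563.3, -215.9, 90.1])] [(0.67, [559.5, -209.0, 86.2])]
dist [  -1.     0.6 -103. ] rot [-0.2 -0.5 -0.6]
[[[0.04,2.06,-0.02],[-0.0,-0.1,-0.1],5],[[0.04,2.06,-0.01],[-0.0,-0.1,-0.1],5],[[0.03,2.06,-0.01],[-0.0,-0.1,-0.1],5],[[0.03,2.06,-0.01],[-0.0,-0.1,-0.1],5],[[0.03,2.06,-0.01],[-0.0,-0.1,-0.1],5]]
```

{"name": "apply_moves", "arguments": {
  "increments": [
    [[0,2.3,0],[0,0,0],9.5],
    [[0,2.3,0],[0,0,0],9.5],
    [[0,2.2,0],[0,0,0],8],
    [[0,2.0,0],[0,0,0],6],
    [[0,1.0,0],[0,0,0],5]
  ]
}}

```text
t: 5.92
eef_pos: [566.4, -212.0, 86.6]
tcp_rot: [-1.563, 0.024, 3.0]
ft_force: [0.3, 0.2, -0.5]
opening: 0.74
```

Run:
```python
from h import *
s=readout.state();print(s['eef_pos'],s['ft_force'],s['opening'])
```

```text
[ 566.41205758 -212.03342617   86.58588313] [ 0.34440519  0.16358734 -0.49365863] 0.7400054542417186
```

{"name": "apply_moves", "arguments": {
  "increments": [
    [[0.4,0.6,0],[0,0,0],5],
    [[0.3,0.3,0],[0,0,0],3],
    [[0,0,0],[0,0,0],1],
    [[0,0,0],[0,0,0],1],
    [[0,0,0],[0,0,0],1]
  ]
}}

```text
t: 6.55
eef_pos: [560.5, -211.3, 79.4]
tcp_rot: [-1.562, 0.027, 3.001]
ft_force: [-1.0, 0.6, 0.0]
opening: 0.228
```

{"name": "apply_moves", "arguments": {
  "increments": [
    [[0,0,0],[0,0,0],1],
    [[0,0,0],[0,0,0],1],
    [[0,-0.5,0],[0,0,0],1],
    [[0,-1,0],[0,0,0],1],
    [[0,-1,0],[0,0,0],1]
  ]
}}

```text
t: 7.18
eef_pos: [559.3, -210.8, 105.0]
tcp_rot: [-1.563, 0.025, 3.001]
ft_force: [-0.8, -1.4, -3.6]
opening: 0.228
```

Run:
```python
from h import *
s=readout.state();print(s['t'],s['eef_pos'],s['ft_force'],s['opening'],s['tcp_rot'])
T=tool(); print(np.degrees(np.arctan2(*T[1::-1,2])))
```

```text
7.175 [ 559.33496485 -210.78837959  105.01708149] [-0.83497987 -1.42753797 -3.62795056] 0.22829517133025024 [-1.56285638  0.02476542  3.00149535]
-98.03824981336386
```

Run:
```python
from h import *
print(readout.state()['joints'])
plan([559,-211,160],down(np.radians(-98)),n=5,grip=1)
T=tool()
d=np.array([410,185,150])-[559,-211,160]; print((down(np.radians(-98)).T@d/10).round(2))
```

```text
[-4.71117044e-01  5.71862893e-01  1.75505894e+00  7.59846294e-04
  7.88669710e-01  1.23934639e+00]
dist [-0.3 -0.2 55. ] rot [-0.5 -0.  -1.4]
[[[-0.02,-1.1,0.01],[-0.1,-0.0,-0.3],1],[[-0.02,-1.1,0.01],[-0.1,-0.0,-0.3],1],[[-0.01,-1.1,0.01],[-0.1,-0.0,-0.3],1],[[-0.0,-1.1,0.01],[-0.1,-0.0,-0.3],1],[[0.0,-1.1,0.01],[-0.1,-0.0,-0.3],1]]
[ 20.27   1.   -37.14]
```

{"name": "apply_moves", "arguments": {
  "increments": [
    [[0,-1.1,0],[-0.1,0,-0.3],1],
    [[0,-1.1,0],[-0.1,0,-0.3],1],
    [[0,-1.1,0],[-0.1,0,-0.3],1],
    [[0,-1.1,0],[-0.1,0,-0.3],1],
    [[0,-1.1,0],[-0.1,0,-0.3],1]
  ]
}}

```text
t: 7.8
eef_pos: [558.6, -210.5, 164.8]
tcp_rot: [-1.572, -0.002, 3.001]
ft_force: [0.5, -0.8, -3.1]
opening: 0.23
```

{"name": "apply_moves", "arguments": {
  "increments": [
    [[2,0,-3.7],[0,0,0],1],
    [[2,0,-3.7],[0,0,0],1],
    [[2,0,-3.7],[0,0,0],1],
    [[2,0,-3.7],[0,0,0],1],
    [[2,0,-3.7],[0,0,0],1]
  ]
}}

```text
t: 8.43
eef_pos: [476.5, -15.3, 166.4]
tcp_rot: [-1.56, -0.019, 3.0]
ft_force: [-58.1, -51.9, 15.8]
opening: 0.526
```

{"name": "apply_moves", "arguments": {
  "increments": [
    [[2,0,-3.7],[0,0,0],1],
    [[2,0,-3.7],[0,0,0],1],
    [[2,0,-3.7],[0,0,0],1],
    [[2,0,-3.7],[0,0,0],1],
    [[2,0,-3.7],[0,0,0],1]
  ]
}}

```text
t: 9.05
eef_pos: [389.6, 182.6, 168.0]
tcp_rot: [-1.55, -0.045, 2.992]
ft_force: [1.0, -0.1, -0.2]
opening: 0.143
```

Run:
```python
from h import *
print(readout.state()['joints'])
plan([410,185,26],down(np.radians(-98)),n=10,grip=1)
```

```text
[ 2.85021809e-01  3.01318421e-01  2.04139236e+00 -7.60435029e-04
  8.48225143e-01  2.00561024e+00]
dist [  20.4    2.4 -142. ] rot [-1.2 -0.6  2.6]
[[[-0.26,1.41,-0.08],[-0.1,-0.1,0.3],1],[[-0.26,1.41,-0.08],[-0.1,-0.1,0.3],1],[[-0.25,1.41,-0.08],[-0.1,-0.1,0.3],1],[[-0.24,1.41,-0.07],[-0.1,-0.1,0.3],1],[[-0.24,1.41,-0.07],[-0.1,-0.1,0.3],1]]
[[[-0.23,1.41,-0.07],[-0.1,-0.1,0.3],1],[[-0.22,1.42,-0.06],[-0.1,-0.1,0.3],1],[[-0.22,1.42,-0.06],[-0.1,-0.1,0.3],1],[[-0.21,1.42,-0.06],[-0.1,-0.1,0.3],1],[[-0.21,1.42,-0.05],[-0.1,-0.1,0.3],1]]
```

Run:
```python
from h import *
s=shot('scene','s2.png')
q=shot('side'); cv2.imwrite('pics/both2.png',np.hstack([s['img'],q['img']])[:,:,::-1])
im=cv2.resize(np.hstack([s['img'],q['img']]),(800,300),interpolation=cv2.INTER_AREA); cv2.imwrite('pics/both2.png',im[:,:,::-1])
for t in ['lid_handle','paint_jar','water_pot','comb','gouge','rail','plaque2_c','plaque3_c']: print(t,find(s,t,n=1),find(q,t,n=1))
```

```text
lid_handle [(0.77, [417.9, 113.5, 65.4])] [(0.69, [418.7, 109.2, 67.9])]
paint_jar [(0.74, [466.3, 0.6, 0.5])] [(0.76, [470.0, 1.9, 3.6])]
water_pot [(0.92, [740.0, 58.3, 2.4])] [(0.9, [748.5, 57.8, 1.9])]
comb [(0.84, [750.6, 208.1, 2.7])] [(0.88, [755.7, 206.9, -1.3])]
gouge [(0.58, [745.9, -237.1, 0.7])] [(0.94, [743.1, -238.5, 1.6])]
rail [(0.93, [589.7, 235.6, 5.7])] [(0.84, [595.7, 234.8, -3.4])]
plaque2_c [(0.79, [548.4, -274.8, 57.5])] [(0.74, [550.4, -270.2, 50.5])]
plaque3_c [(0.88, [564.6, -142.5, 56.0])] [(0.89, [570.8, -144.7, 58.8])]
```

View pics/both2.png

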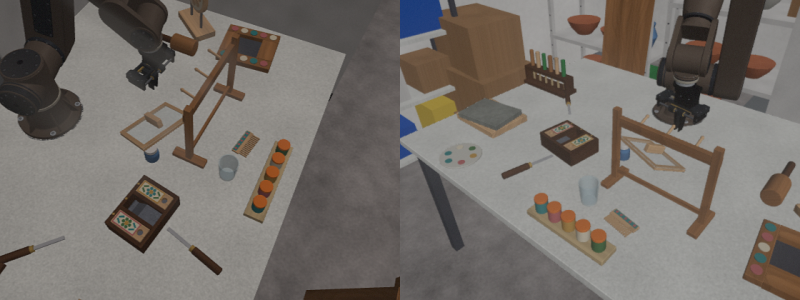

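Run:
```python
from h import *
plan([445,110,330],down(np.radians(-98)),n=5,grip=9.5)
```

```text
dist [ 55.3 -71.3 162.9] rot [-1.2 -0.5  2.6]
[[[-1.16,-3.29,1.32],[-0.2,-0.1,0.5],9.5],[[-1.18,-3.28,1.31],[-0.2,-0.1,0.5],9.5],[[-1.21,-3.28,1.29],[-0.2,-0.1,0.5],9.5],[[-1.24,-3.27,1.28],[-0.2,-0.1,0.5],9.5],[[-1.27,-3.26,1.27],[-0.2,-0.1,0.5],9.5]]
```

{"name": "apply_moves", "arguments": {
  "increments": [
    [[0,-4,0],[-0.2,-0.1,0.5],9.5],
    [[-1.5,-3.5,1.6],[-0.2,-0.1,0.5],9.5],
    [[-1.5,-3.3,1.6],[-0.2,-0.1,0.5],9.5],
    [[-1.5,-3.2,1.6],[-0.2,-0.1,0.5],9.5],
    [[-1.5,-2.4,1.6],[-0.2,-0.1,0.5],9.5]
  ]
}}

```text
t: 10.58
eef_pos: [445.3, 110.0, 334.0]
tcp_rot: [-1.565, -0.005, 3.005]
ft_force: [-0.4, 0.1, -1.0]
opening: 0.573
```

Run:
```python
from h import *
p=shot('wrist','w3.png'); print(find(p,'lid_handle'),find(p,'lid_handle','look_for'),find(p,'paint_jar'))
```

```text
[(0.65, [413.2, 116.6, 62.0])] [(0.62, [435.9, 109.5, 61.0]), (0.44, [555.7, -199.0, 55.1])] [(0.84, [468.2, 3.5, 0.6])]
```

View pics/w3.png

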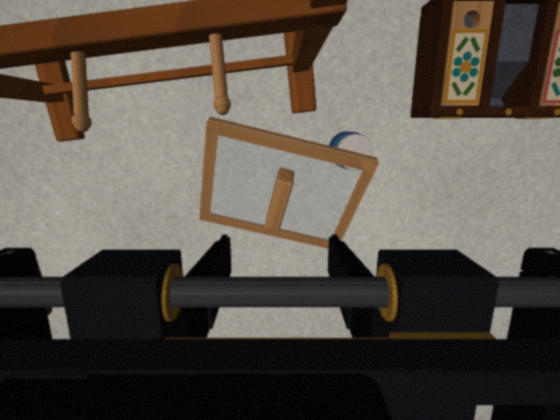

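Run:
```python
from h import *
p=shot('wrist')
g=cv2.resize(p['img'][105:260,185:395],None,fx=3.5,fy=3.5,interpolation=cv2.INTER_CUBIC); cv2.imwrite('pics/w3c.png',g[:,:,::-1])
f=210/np.tan(np.radians(p['vfov'])/2); K=np.array([[f,0,p['cx']],[0,f,p['cy']],[0,0,1.]])
O=np.array([[85,113,-17],[85,-113,-17],[-85,113,-17],[-85,-113,-17],[45,0,17],[-45,0,17]],float)
I=np.array([[211,119],[376,160],[201,219],[335,245],[286,170],[273,229]],float)
ok,r,t=cv2.solvePnP(O,I,K,None)
print((cv2.projectPoints(O,r,t,K,None)[0][:,0]-I).round(1).tolist())
M=np.eye(4);M[:3,:3]=cv2.Rodrigues(r)[0];M[:3,3]=t[:,0]; L=p['W']@M; print(L.round(3)); print(np.degrees(R.from_matrix(L[:3,:3]).as_euler('xyz')))
B=O[:4].copy();B[:,2]=-31; print((B@L[:3,:3].T+L[:3,3]).round(0))
```

```text
[[0.6, -1.3], [-1.3, -3.3], [-0.1, -0.7], [0.3, 2.1], [0.8, 5.2], [-0.3, -2.0]]
[[ 8.73000e-01  3.60000e-01 -3.29000e-01  4.15015e+02]
 [-3.42000e-01  9.33000e-01  1.12000e-01  1.12230e+02]
 [ 3.48000e-01  1.50000e-02  9.38000e-01  4.47020e+01]
 [ 0.00000e+00  0.00000e+00  0.00000e+00  1.00000e+00]]
[  0.91378462 -20.3417545  -21.42219038]
[[540. 185.  47.]
 [459. -26.  43.]
 [392. 243. -12.]
 [310.  32. -16.]]
```

View pics/w3c.png

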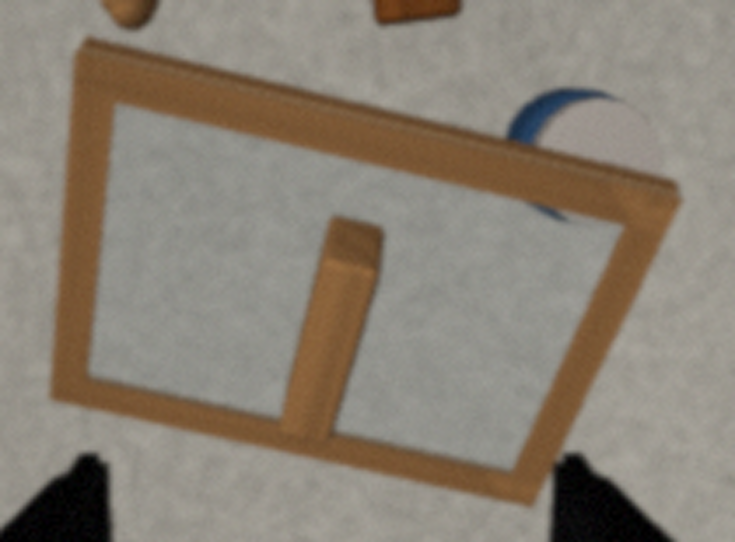

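Run:
```python
from h import *
p=shot('wrist')
f=210/np.tan(np.radians(p['vfov'])/2); K=np.array([[f,0,p['cx']],[0,f,p['cy']],[0,0,1.]])
O=np.array([[85,113,-17],[85,-113,-17],[-85,113,-17],[-85,-113,-17],[45,0,17],[-45,0,17]],float)
I=np.array([[209,119.5],[377,161],[201,218],[338,248],[286.4,180],[273,228.5]],float)
ok,r,t=cv2.solvePnP(O,I,K,None)
print((cv2.projectPoints(O,r,t,K,None)[0][:,0]-I).round(1).tolist())
M=np.eye(4);M[:3,:3]=cv2.Rodrigues(r)[0];M[:3,3]=t[:,0]; L=p['W']@M; print(L.round(3)); print(np.degrees(R.from_matrix(L[:3,:3]).as_euler('xyz')))
B=O[:4].copy();B[:,2]=-31; print((B@L[:3,:3].T+L[:3,3]).round(0))
np.save('L.npy',L)
Rm=np.c_[L[:3,0],L[:3,2],L[:3,1]]; 
# tool x=-Lx, y=-Lz, z=-Ly
Rm=np.c_[-L[:3,0],-L[:3,2],-L[:3,1]]; Rm[:,0]=np.cross(Rm[:,1],Rm[:,2])
g=L[:3,3]
pre=g+L[:3,2]*70; print('pre',pre)
plan(pre,Rm);
```

```text
[[0.2, 0.4], [0.9, -0.7], [0.6, -0.1], [-1.1, -0.1], [-0.4, -0.3], [-0.5, 0.9]]
[[ 8.50000e-01  3.60000e-01 -3.83000e-01  4.12531e+02]
 [-3.26000e-01  9.33000e-01  1.54000e-01  1.12827e+02]
 [ 4.13000e-01 -6.00000e-03  9.11000e-01  5.35060e+01]
 [ 0.00000e+00  0.00000e+00  0.00000e+00  1.00000e+00]]
[ -0.39958406 -24.40552074 -20.94678382]
[[537. 186.  60.]
 [456. -25.  61.]
 [393. 241. -11.]
 [311.  30.  -9.]]
pre [385.69386677 123.62232321 117.24950191]
dist [ -58.5   12.7 -214.3] rot [ 2.8 13.1 24.7]
[[[1.16,4.29,-0.12],[0.6,2.6,4.9],9.5],[[1.53,4.18,-0.1],[0.6,2.6,4.9],9.5],[[1.89,4.03,-0.06],[0.6,2.6,4.9],9.5],[[2.23,3.85,-0.0],[0.6,2.6,4.9],9.5],[[2.55,3.65,0.07],[0.6,2.6,4.9],9.5]]
```

Run:
```python
from h import *
plan([416,113,140],down(np.radians(-111)),n=10); print(readout.state()['eef_pos'])
```

```text
dist [ -28.2    2.  -191.5] rot [-0.4 13.1  0.4]
[[[0.27,1.92,0.01],[-0.0,1.3,0.0],9.5],[[0.27,1.92,0.01],[-0.0,1.3,0.0],9.5],[[0.27,1.92,0.02],[-0.0,1.3,0.0],9.5],[[0.27,1.92,0.03],[-0.0,1.3,0.0],9.5],[[0.27,1.92,0.04],[-0.0,1.3,0.0],9.5]]
[[[0.27,1.92,0.04],[-0.0,1.3,0.0],9.5],[[0.27,1.92,0.05],[-0.0,1.3,0.0],9.5],[[0.27,1.92,0.06],[-0.0,1.3,0.0],9.5],[[0.27,1.92,0.07],[-0.0,1.3,0.0],9.5],[[0.27,1.92,0.07],[-0.0,1.3,0.0],9.5]]
[444.20780758 110.96605287 331.5447401 ]
```

{"name": "apply_moves", "arguments": {
  "increments": [
    [[0.5,3.8,0],[0,2.6,0],8],
    [[0.5,3.8,0],[0,2.6,0],8],
    [[0.5,3.8,0],[0,2.6,0],8],
    [[0.5,3.8,0],[0,2.6,0],8],
    [[0.5,3.8,0.1],[0,2.6,0],8]
  ]
}}

```text
t: 11.5
eef_pos: [414.2, 117.7, 134.8]
tcp_rot: [-1.562, -0.008, 2.775]
ft_force: [0.4, 0.2, -0.6]
opening: 0.839
```

Run:
```python
from h import *
print(find(shot('scene'),'lid_handle',n=1),find(shot('side'),'lid_handle',n=1))
plan([416,113,57],down(np.radians(-111)),n=5)
```

```text
[(0.59, [413.1, 112.3, 62.9])] [(0.79, [420.2, 110.5, 64.2])]
dist [  0.8  -4.5 -79.6] rot [-0.5  0.1  0.5]
[[[-0.06,1.59,0.06],[-0.1,0.0,0.1],9.5],[[-0.06,1.59,0.07],[-0.1,0.0,0.1],9.5],[[-0.05,1.59,0.07],[-0.1,0.0,0.1],9.5],[[-0.05,1.59,0.07],[-0.1,0.0,0.1],9.5],[[-0.05,1.59,0.08],[-0.1,0.0,0.1],9.5]]
```

{"name": "apply_moves", "arguments": {
  "increments": [
    [[0,1.7,0.1],[-0.1,0,0.1],8],
    [[0,1.7,0.1],[-0.1,0,0.1],8],
    [[0,1.7,0.1],[-0.1,0,0.1],7],
    [[0,1.5,0.1],[-0.1,0,0.1],6],
    [[0,1.1,0.1],[-0.1,0,0.1],5]
  ]
}}

```text
t: 12.32
eef_pos: [419.4, 114.0, 65.5]
tcp_rot: [-1.578, 0.015, 2.784]
ft_force: [0.2, 0.3, 0.4]
opening: 0.581
```

{"name": "apply_moves", "arguments": {
  "increments": [
    [[0,0,0],[0,0,0],4],
    [[0,0,0],[0,0,0],3],
    [[0,0,0],[0,0,0],1],
    [[0,0,0],[0,0,0],1],
    [[0,0,0],[0,0,0],1]
  ]
}}

```text
t: 12.95
eef_pos: [420.3, 114.1, 67.4]
tcp_rot: [-1.579, 0.016, 2.784]
ft_force: [-0.9, -1.6, -1.6]
opening: 0.232
```

{"name": "apply_moves", "arguments": {
  "increments": [
    [[0,0,0],[0,0,0],1],
    [[0,-0.5,0],[0,0,0],1],
    [[0,-1,0],[0,0,0],1],
    [[0,-1,0],[0,0,0],1],
    [[0,-1,0],[0,0,0],1]
  ]
}}

```text
t: 13.58
eef_pos: [419.3, 114.2, 104.3]
tcp_rot: [-1.579, 0.015, 2.785]
ft_force: [-0.0, -0.2, -2.4]
opening: 0.232
```

Run:
```python
from h import *
p=shot('side','s4.png');print(find(p,'paint_jar',n=1),find(p,'lid_handle',n=1))
plan([412,190,130],down(np.radians(-100)),n=5,grip=1)
```

```text
[(0.62, [468.8, 1.7, 0.6])] [(0.58, [416.9, 110.9, 105.6])]
dist [-7.5 75.8 25.9] rot [  0.4 -10.4  -1. ]
[[[0.66,-0.52,-1.37],[0.1,-2.1,-0.2],1],[[0.61,-0.52,-1.4],[0.1,-2.1,-0.2],1],[[0.56,-0.52,-1.42],[0.1,-2.1,-0.2],1],[[0.51,-0.52,-1.44],[0.1,-2.1,-0.2],1],[[0.46,-0.52,-1.45],[0.1,-2.1,-0.2],1]]
```

View pics/s4.png

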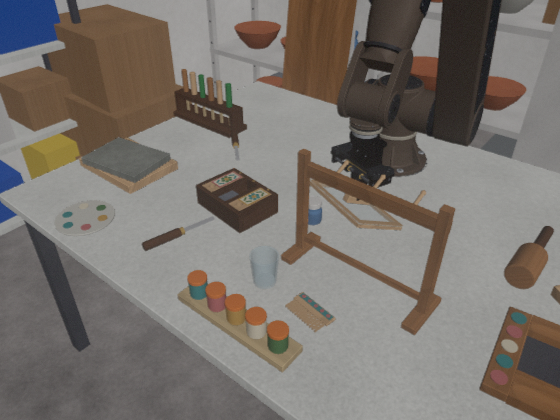

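{"name": "apply_moves", "arguments": {
  "increments": [
    [[0.5,-0.5,0],[0,-1,-0.2],1],
    [[0.6,-0.5,-1.9],[0,-2.3,-0.2],1],
    [[0.6,0,-1.9],[0,-2.3,-0.2],1],
    [[0.5,0,-1.9],[0,-2.3,-0.2],1],
    [[0.5,0,-1.9],[0,-2.3,-0.2],1]
  ]
}}

```text
t: 14.35
eef_pos: [412.2, 196.4, 114.6]
tcp_rot: [-1.577, -0.004, 2.969]
ft_force: [-1.7, -0.4, -3.2]
opening: 0.232
```

{"name": "apply_moves", "arguments": {
  "increments": [
    [[0,1,0],[0,0,0],1],
    [[0,1.5,0],[0,0,0],1],
    [[0,1.5,0],[0,0,0],1],
    [[0,1,0],[0,0,0],1],
    [[0,0.6,0],[0,0,0],1]
  ]
}}

```text
t: 14.98
eef_pos: [412.7, 196.3, 56.2]
tcp_rot: [-1.578, -0.001, 2.971]
ft_force: [6.5, -0.2, 6.4]
opening: 0.228
```

Run:
```python
from h import *
print(find(shot('scene'),'lid_handle',n=1),find(shot('side'),'lid_handle',n=1))
plan([412,190,50],down(np.radians(-100)),n=5,grip=1)
```

```text
[(0.57, [404.7, 194.5, 57.0])] [(0.79, [410.8, 195.1, 55.6])]
dist [ 1.1 -6.1 -6.1] rot [0.3 0.2 0.3]
[[[-0.04,0.12,0.12],[0.1,0.0,0.1],1],[[-0.04,0.12,0.12],[0.1,0.0,0.1],1],[[-0.04,0.12,0.12],[0.1,0.0,0.1],1],[[-0.04,0.12,0.12],[0.1,0.0,0.1],1],[[-0.04,0.12,0.12],[0.1,0.0,0.1],1]]
```

{"name": "apply_moves", "arguments": {
  "increments": [
    [[-0.4,0.5,0],[0,0,0],1],
    [[-0.4,0.6,0],[0,0,0],1],
    [[-0.4,0.6,0],[0,0,0],1],
    [[-0.3,0.6,0],[0,0,0],1],
    [[-0.1,0.4,0],[0,0,0],1]
  ]
}}

```text
t: 15.8
eef_pos: [428.3, 193.2, 28.5]
tcp_rot: [-1.577, -0.003, 2.97]
ft_force: [-5.8, -4.9, 48.7]
opening: 0.231
```

{"name": "apply_moves", "arguments": {
  "increments": [
    [[0,-0.1,0],[0,0,0],4],
    [[0,0,0],[0,0,0],8],
    [[0,0,0],[0,0,0],9],
    [[0,-2,0],[0,0,0],9.5],
    [[0,-4,0],[0,0,0],9.5]
  ]
}}

```text
t: 16.42
eef_pos: [426.7, 192.3, 87.7]
tcp_rot: [-1.574, -0.009, 2.97]
ft_force: [0.2, -0.6, -0.0]
opening: 0.697
```

{"name": "apply_moves", "arguments": {
  "increments": [
    [[0,-5,0],[0,0,0],9.5],
    [[0,-5,0],[0,0,0],9.5],
    [[0,-5,0],[0,0,0],9.5],
    [[0,-4,0],[0,0,0],9.5],
    [[0,-3,0],[0,0,0],9.5]
  ]
}}

```text
t: 17.05
eef_pos: [427.3, 191.0, 314.8]
tcp_rot: [-1.573, -0.011, 2.971]
ft_force: [-0.4, 0.0, 0.6]
opening: 0.999
```

Run:
```python
from h import *
for c in ['scene','side','wrist']:
    p=shot(c,'a5'+c+'.png')
    for t in ['lid_handle','peg1','pocket1','plaque2_c','plaque2_hole','plaque3_c','plaque3_hole','case_top','rail']: print(c,t,find(p,t,n=3))
plan([600,-200,330],down(np.radians(-98)))
```

```text
scene lid_handle [(0.93, [416.1, 194.7, 31.7])]
scene peg1 [(0.79, [584.6, 234.5, 254.9]), (0.77, [580.4, 327.1, 253.7]), (0.69, [581.9, 136.0, 256.3])]
scene pocket1 [(0.92, [547.4, -271.4, 44.3]), (0.79, [556.2, -210.1, 47.5]), (0.59, [564.4, -144.1, 52.9])]
scene plaque2_c [(0.71, [545.2, -272.5, 60.0])]
scene plaque2_hole [(0.83, [590.4, -277.6, 59.2]), (0.49, [583.3, 326.3, 257.1])]
scene plaque3_c [(0.87, [564.4, -143.0, 59.1]), (0.69, [742.5, 57.1, 2.4]), (0.36, [467.9, 2.6, -3.7])]
scene plaque3_hole [(0.61, [610.4, -147.7, 60.0])]
scene case_top [(0.74, [558.2, -210.0, 66.5]), (0.68, [610.0, -147.9, 61.6]), (0.6, [739.9, 59.2, 3.9])]
scene rail [(0.73, [590.6, 238.2, 4.2])]
side lid_handle [(0.66, [420.4, 191.7, 29.6])]
side peg1 [(0.92, [579.8, 136.8, 257.0]), (0.77, [582.6, 235.8, 261.4]), (0.68, [586.9, 332.2, 252.0])]
side pocket1 [(0.85, [553.1, -204.2, 45.8]), (0.67, [566.5, -146.4, 49.4]), (0.56, [548.2, -270.6, 52.7])]
side plaque2_c [(0.61, [549.8, -273.9, 54.8])]
side plaque2_hole [(0.66, [596.6, -275.4, 54.5]), (0.6, [470.3, 5.1, 1.4])]
side plaque3_c [(0.82, [569
[... 267 characters left out ...]
st plaque2_c []
wrist plaque2_hole []
wrist plaque3_c [(0.97, [569.3, -143.8, 60.1]), (0.51, [416.1, 197.0, 32.7])]
wrist plaque3_hole [(0.45, [466.1, 2.2, 1.2]), (0.35, [569.7, -141.9, 59.3])]
wrist case_top []
wrist rail [(0.72, [592.3, 236.5, -0.1])]
dist [ 172.5 -391.    16.9] rot [ 0.1 -1.8  0.7]
[[[-2.36,-0.2,3.56],[0.0,-0.2,0.1],9.5],[[-2.35,-0.2,3.57],[0.0,-0.2,0.1],9.5],[[-2.34,-0.2,3.57],[0.0,-0.2,0.1],9.5],[[-2.33,-0.19,3.58],[0.0,-0.2,0.1],9.5],[[-2.32,-0.19,3.59],[0.0,-0.2,0.1],9.5]]
[[[-2.31,-0.19,3.6],[0.0,-0.2,0.1],9.5],[[-2.3,-0.18,3.6],[0.0,-0.2,0.1],9.5],[[-2.29,-0.18,3.61],[0.0,-0.2,0.1],9.5],[[-2.28,-0.18,3.62],[0.0,-0.2,0.1],9.5],[[-2.26,-0.17,3.63],[0.0,-0.2,0.1],9.5]]
```

View pics/a5scene.png

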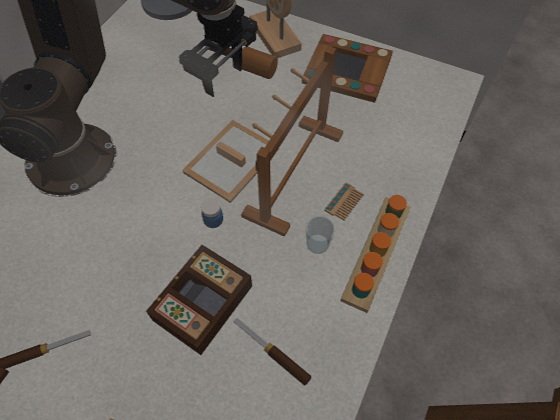

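{"name": "apply_moves", "arguments": {
  "increments": [
    [[-2.3,-0.2,3.6],[0,-0.2,0.1],9.5],
    [[-2.3,-0.2,3.6],[0,-0.2,0.1],9.5],
    [[-2.3,-0.2,3.6],[0,-0.2,0.1],9.5],
    [[-2.3,-0.2,3.6],[0,-0.2,0.1],9.5],
    [[-2.3,-0.2,3.6],[0,-0.2,0.1],9.5]
  ]
}}

```text
t: 19.18
eef_pos: [513.5, -8.8, 322.3]
tcp_rot: [-1.574, -0.002, 2.994]
ft_force: [0.8, -0.1, -0.2]
opening: 1.001
```

{"name": "apply_moves", "arguments": {
  "increments": [
    [[-2.3,-0.1,3.6],[0,-0.2,0.1],5],
    [[-2.3,-0.1,3.6],[0,-0.2,0.1],3],
    [[-2.3,-0.1,3.6],[0,-0.2,0.1],0],
    [[-2.3,-0.1,3.6],[0,-0.2,0.1],0],
    [[-2.3,-0.1,3.6],[0,-0.2,0.1],0]
  ]
}}

```text
t: 19.8
eef_pos: [604.4, -210.4, 327.1]
tcp_rot: [-1.574, 0.007, 3.011]
ft_force: [-1.3, 0.2, 0.1]
opening: 0.53
```

Run:
```python
from h import *
print(readout.state()['eef_pos'])
p=shot('wrist','w6.png')
for t in ['case_top','pocket1','plaque2_c','plaque2_hole','plaque3_c','plaque3_hole']: print(t,find(p,t,n=3))
C=np.array([558,-209]);y=np.radians(-7.8);Rz=np.array([[np.cos(y),-np.sin(y)],[np.sin(y),np.cos(y)]])
im=p['img'].copy()
for sx in(-74,74):
  for sy in(-102,102):
    u=pix(p,[np.r_[C+Rz@[sx,sy],66]])[0]; cv2.circle(im,tuple(int(v) for v in u),1,(0,255,0),-1)
for q in[(-46,64),(-46,-64)]:
    u=pix(p,[np.r_[C+Rz@q,66]])[0]; cv2.circle(im,tuple(int(v) for v in u),1,(255,0,255),-1)
g=cv2.resize(im[100:310,150:410],None,fx=2.8,fy=2.8,interpolation=cv2.INTER_CUBIC); cv2.imwrite('pics/w6c.png',g[:,:,::-1])
```

```text
[ 604.44160914 -210.41544221  327.12164203]
case_top [(0.78, [555.8, -207.5, 65.4]), (0.6, [550.7, -270.0, 64.0])]
pocket1 [(0.91, [552.2, -204.5, 49.3]), (0.29, [571.9, -142.8, 57.9]), (0.16, [592.1, 238.9, -2.1])]
plaque2_c [(0.92, [548.7, -271.0, 60.8])]
plaque2_hole [(0.57, [588.0, -274.6, 58.6])]
plaque3_c [(0.98, [570.6, -143.0, 63.1])]
plaque3_hole [(0.61, [606.7, -150.2, 54.4]), (0.36, [550.4, -267.0, 60.6])]
```

View pics/w6c.png

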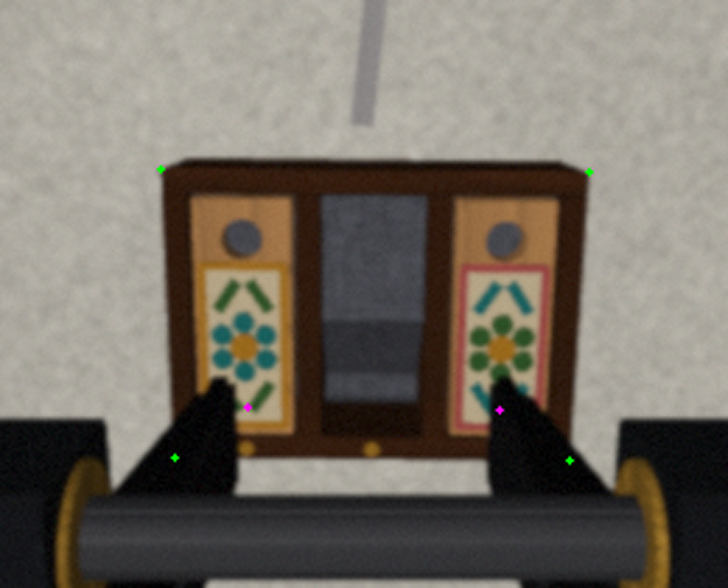

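Run:
```python
from h import *
plan([521,-139.5,90],down(np.radians(-97.8)),grip=0,n=10)
```

```text
dist [ -82.8   68.5 -237.4] rot [ 0.2  0.4 -0.4]
[[[0.93,2.37,-0.57],[0.0,0.0,-0.0],0],[[0.93,2.37,-0.57],[0.0,0.0,-0.0],0],[[0.92,2.37,-0.57],[0.0,0.0,-0.0],0],[[0.92,2.37,-0.57],[0.0,0.0,-0.0],0],[[0.92,2.37,-0.57],[0.0,0.0,-0.0],0]]
[[[0.92,2.37,-0.57],[0.0,0.0,-0.0],0],[[0.92,2.37,-0.57],[0.0,0.0,-0.0],0],[[0.92,2.37,-0.57],[0.0,0.0,-0.0],0],[[0.92,2.37,-0.57],[0.0,0.0,-0.0],0],[[0.91,2.37,-0.57],[0.0,0.0,-0.0],0]]
```

{"name": "apply_moves", "arguments": {
  "increments": [
    [[1.8,4.5,-1.1],[0,0,0],0],
    [[1.8,4.5,-1.1],[0,0,0],0],
    [[1.8,4.5,-1.1],[0,0,0],0],
    [[1.8,4.5,-1.1],[0,0,0],0],
    [[1.8,4.5,-1.1],[0,0,0],0]
  ]
}}

```text
t: 20.78
eef_pos: [523.1, -136.6, 101.2]
tcp_rot: [-1.571, 0.019, 3.017]
ft_force: [0.7, -0.3, -0.6]
opening: 0.006
```

Run:
```python
from h import *
print(readout.state()['eef_pos'],readout.state()['opening'])
plan([521,-139.5,70],down(np.radians(-97.8)),grip=0,n=5)
```

```text
[ 523.09531111 -136.56523043  101.23804812] 0.006168816631592108
dist [ -2.1  -2.9 -31.2] rot [-0.   0.7 -1.1]
[[[0.05,0.62,0.06],[-0.0,0.1,-0.2],0],[[0.04,0.62,0.06],[-0.0,0.1,-0.2],0],[[0.04,0.62,0.06],[-0.0,0.1,-0.2],0],[[0.04,0.62,0.06],[-0.0,0.1,-0.2],0],[[0.04,0.62,0.06],[-0.0,0.1,-0.2],0]]
```

{"name": "apply_moves", "arguments": {
  "increments": [
    [[0.1,0.7,0.1],[0,0.1,-0.2],0],
    [[0.1,0.7,0.1],[0,0.1,-0.2],0],
    [[0.1,0.7,0.1],[0,0.1,-0.2],0],
    [[0,0.6,0.1],[0,0.1,-0.2],0],
    [[0,0.4,0],[0,0.1,-0.2],0]
  ]
}}

```text
t: 21.4
eef_pos: [521.9, -140.4, 71.7]
tcp_rot: [-1.57, 0.004, 3.01]
ft_force: [-0.0, -0.2, -0.2]
opening: 0.009
```

{"name": "apply_moves", "arguments": {
  "increments": [
    [[0,0.6,0],[0,0,0],0],
    [[0,0.6,0],[0,0,0],0],
    [[0,0.6,0],[0,0,0],0],
    [[0,0.6,0],[0,0,0],0],
    [[0,0.6,0],[0,0,0],0]
  ]
}}

```text
t: 22.02
eef_pos: [522.5, -140.7, 40.2]
tcp_rot: [-1.569, 0.005, 3.009]
ft_force: [-5.6, 2.6, 42.0]
opening: 0.003
```

{"name": "apply_moves", "arguments": {
  "increments": [
    [[0,-1,0],[0,0,0],0],
    [[0,-3,0],[0,0,0],0],
    [[0,-5,0],[0,0,0],0],
    [[0,-5,0],[0,0,0],0],
    [[0,-5,0],[0,0,0],3]
  ]
}}

```text
t: 22.65
eef_pos: [520.3, -139.9, 232.8]
tcp_rot: [-1.571, -0.002, 3.009]
ft_force: [0.5, -1.0, 0.0]
opening: 0.062
```

Run:
```python
from h import *
s=shot('scene');q=shot('side'); w=shot('wrist')
for p in (s,q,w): print([find(p,t,n=1) for t in('plaque3_c','plaque3_hole')])
im=np.hstack([cv2.resize(q['img'][140:250,160:310],(600,440)),np.zeros((440,2,3),np.uint8)])
cv2.imwrite('pics/s7.png',im[:,:,::-1])
```

```text
[[(0.79, [553.8, -141.6, 57.4])], [(0.68, [587.4, -147.0, 88.5])]]
[[(0.66, [560.6, -144.5, 58.0])], []]
[[(0.89, [559.4, -140.6, 57.8])], [(0.78, [582.4, -147.7, 82.0])]]
```

View pics/s7.png

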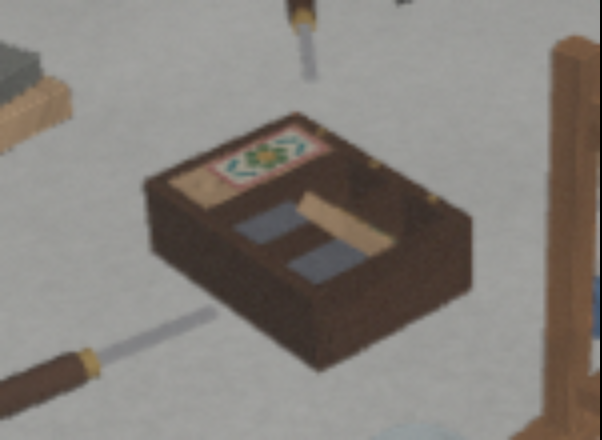

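Run:
```python
from h import *
plan([585.5,-148,130],down(np.radians(-97.8)),grip=7.5,n=5)
```

```text
dist [ 65.2  -8.1 -99.7] rot [0.1 0.2 0.2]
[[[-1.32,1.99,-0.01],[0.0,0.0,0.0],7.5],[[-1.32,1.99,-0.01],[0.0,0.0,0.0],7.5],[[-1.32,1.99,-0.01],[0.0,0.0,0.0],7.5],[[-1.32,1.99,-0.01],[0.0,0.0,0.0],7.5],[[-1.32,1.99,-0.02],[0.0,0.0,0.0],7.5]]
```

{"name": "apply_moves", "arguments": {
  "increments": [
    [[-1.4,1.8,0],[0,0,0],7.5],
    [[-1.4,1.8,0],[0,0,0],7.5],
    [[-1.4,1.8,0],[0,0,0],7.5],
    [[-1.3,1.8,0],[0,0,0],7.5],
    [[-1.0,1.6,0],[0,0,0],7.5]
  ]
}}

```text
t: 23.72
eef_pos: [585.3, -148.4, 135.5]
tcp_rot: [-1.573, -0.008, 3.009]
ft_force: [-0.8, 0.3, -0.2]
opening: 0.767
```

Run:
```python
from h import *
print(readout.state()['eef_pos'],readout.state()['opening'])
for c in ('scene','side'): print(find(shot(c),'plaque3_hole',n=1))
plan([585.5,-148,72],down(np.radians(-97.8)),grip=7,n=5)
```

```text
[ 585.29047516 -148.37104751  135.47763738] 0.7668766984899785
[(0.53, [588.1, -143.9, 84.8])]
[(0.46, [586.7, -147.6, 80.8])]
dist [  0.7   0.4 -64.9] rot [0.1 0.2 0.4]
[[[-0.02,1.3,-0.01],[0.0,0.0,0.1],7],[[-0.02,1.3,-0.01],[0.0,0.0,0.1],7],[[-0.02,1.3,-0.01],[0.0,0.0,0.1],7],[[-0.02,1.3,-0.01],[0.0,0.0,0.1],7],[[-0.01,1.3,-0.01],[0.0,0.0,0.1],7]]
```

{"name": "apply_moves", "arguments": {
  "increments": [
    [[0,1.5,0],[0,0,0.1],7],
    [[0,1.5,0],[0,0,0.1],7],
    [[0,1.4,0],[0,0,0.1],7],
    [[0,1.2,0],[0,0,0.1],6.5],
    [[0,0.4,0],[0,0,0],6.3]
  ]
}}

```text
t: 24.55
eef_pos: [584.0, -148.2, 74.1]
tcp_rot: [-1.572, 0.001, 3.009]
ft_force: [0.7, -0.8, 0.9]
opening: 0.669
```

Run:
```python
from h import *
plan([585.5,-148,72],down(np.radians(-97.8)),grip=7,n=5)
```

```text
dist [ 1.5  0.2 -2.1] rot [ 0.1  0.2 -0.1]
[[[-0.03,0.04,-0.01],[0.0,0.0,-0.0],7],[[-0.03,0.04,-0.01],[0.0,0.0,-0.0],7],[[-0.03,0.04,-0.01],[0.0,0.0,-0.0],7],[[-0.03,0.04,-0.01],[0.0,0.0,-0.0],7],[[-0.03,0.04,-0.01],[0.0,0.0,-0.0],7]]
```

{"name": "apply_moves", "arguments": {
  "increments": [
    [[-0.1,0.1,0],[0,0,0],5],
    [[0,0,0],[0,0,0],4],
    [[0,0,0],[0,0,0],4],
    [[0,0,0],[0,0,0],4],
    [[0,0,0],[0,0,0],4]
  ]
}}

```text
t: 25.18
eef_pos: [585.6, -148.5, 73.7]
tcp_rot: [-1.572, 0.002, 3.009]
ft_force: [-0.7, 0.3, -0.3]
opening: 0.499
```

{"name": "apply_moves", "arguments": {
  "increments": [
    [[0,-0.3,0],[0,0,0],4],
    [[0,-1,0],[0,0,0],4],
    [[0,-2.5,0],[0,0,0],4],
    [[0,-3,0],[0,0,0],4],
    [[0,-3,0],[0,0,0],4]
  ]
}}

```text
t: 25.8
eef_pos: [584.6, -148.3, 174.8]
tcp_rot: [-1.573, -0.001, 3.009]
ft_force: [-0.3, -0.7, -1.2]
opening: 0.503
```

{"name": "apply_moves", "arguments": {
  "increments": [
    [[0,-4,0],[0,0,0],4],
    [[0,-4,0],[0,0,0],4],
    [[0,-4,0],[0,0,0],4],
    [[0,-3,0],[0,0,0],4],
    [[0,0,0],[0,0,0],4]
  ]
}}

```text
t: 26.42
eef_pos: [583.8, -148.3, 336.0]
tcp_rot: [-1.571, 0.006, 3.009]
ft_force: [0.1, 0.4, -2.0]
opening: 0.501
```

Run:
```python
from h import *
T=tool(); Ti=np.linalg.inv(T)
for c in ('scene','side','wrist'):
    p=shot(c,'h8'+c+'.png')
    for t in ('plaque3_hole','plaque3_c'):
        f=find(p,t,n=1)
        print(c,t,f, [(Ti@np.r_[x[1],1]).round(1)[:3].tolist() for x in f])
```

```text
scene plaque3_hole [(0.67, [587.0, -147.1, 348.3])] [[-3.1, -12.3, -1.6]]
scene plaque3_c [(0.6, [556.5, -141.6, 317.7])] [[28.0, 18.1, -3.0]]
side plaque3_hole [(0.76, [584.0, -153.1, 341.8])] [[-0.9, -5.8, 4.7]]
side plaque3_c [(0.66, [559.2, -145.6, 319.3])] [[24.8, 16.5, 0.6]]
wrist plaque3_hole [(0.97, [582.4, -146.4, 340.3])] [[1.6, -4.3, -1.7]]
wrist plaque3_c [(0.65, [560.2, -143.7, 315.8])] [[24.1, 20.0, -1.4]]
```

```bash
cat >> h.py <<'E'
def rail(psi=-1.3,mid=(583.2,234.3)):
    c,s=np.cos(np.radians(psi)),np.sin(np.radians(psi)); X=np.array([c,s,0]);Y=np.array([-s,c,0]);d=-X*.94+np.array([0,0,.342])
    return [np.r_[mid,255]+Y*k for k in(-98,0,98)],d,X,Y
E
python3 - <<'E'
from h import *
r,d,X,Y=rail()
out=[]
for c,(x0,y0,w,h) in (('scene',(235,50,110,90)),('side',(325,150,110,90))):
    p=shot(c); k=5
    im=cv2.resize(p['img'][y0:y0+h,x0:x0+w],None,fx=k,fy=k,interpolation=cv2.INTER_CUBIC)
    for q in r:
        for s,col in((0,(0,255,0)),(57,(255,0,255))):
            u=(pix(p,[q+d*s])[0]-[x0,y0])*k; cv2.drawMarker(im,tuple(int(v) for v in u),col,cv2.MARKER_CROSS,9,1)
    out.append(im)
im=np.hstack(out); im=cv2.resize(im,(800,int(800*im.shape[0]/im.shape[1])))
cv2.imwrite('pics/peg.png',im[:,:,::-1])
E
```

```text
(no output)
```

View pics/peg.png

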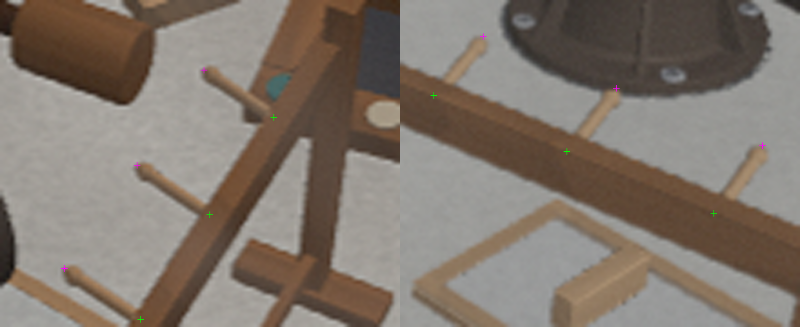

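```bash
cat >> h.py <<'E'
def hang(k,s,hole=(-1.5,-9.5,0.),off=(0,0,0)):
    "tool pose with the plaque's hole at s mm along peg k (0..2); off in rail axes"
    r,d,X,Y=rail(); Z=np.array([0,0,1.]); Rm=np.c_[-.906*X-.423*Z,.423*X-.906*Z,-Y]
    h=r[k]+d*s+off[0]*X+off[1]*Y+off[2]*Z; return h-Rm@np.array(hole),Rm
E
python3 - <<'E'
from h import *
P,Rm=hang(2,110); print(P)
plan([490,-120,336],down(np.radians(-97.8)),n=5,grip=4)
Ts=tool; 
import h
T0=np.eye(4);T0[:3,:3]=down(np.radians(-97.8));T0[:3,3]=[490,-120,336]; h.tool=lambda:T0
h.plan(P+[-30,0,30],Rm,grip=4)
E
```

```text
[484.70878836 334.56030904 283.3785    ]
dist [-93.5  28.2   3.2] rot [ 0.1  0.2 -0.1]
[[[1.93,-0.07,-0.31],[0.0,0.0,-0.0],4],[[1.93,-0.07,-0.31],[0.0,0.0,-0.0],4],[[1.93,-0.06,-0.31],[0.0,0.0,-0.0],4],[[1.93,-0.06,-0.31],[0.0,0.0,-0.0],4],[[1.93,-0.06,-0.31],[0.0,0.0,-0.0],4]]
dist [-35.3 454.6 -22.6] rot [-1.4 -6.4 25. ]
[[[0.97,0.23,-4.46],[-0.1,-0.6,2.5],4],[[0.93,0.2,-4.47],[-0.1,-0.6,2.5],4],[[0.88,0.17,-4.48],[-0.1,-0.6,2.5],4],[[0.84,0.14,-4.48],[-0.1,-0.6,2.5],4],[[0.8,0.12,-4.49],[-0.1,-0.6,2.5],4]]
[[[0.75,0.09,-4.5],[-0.1,-0.6,2.5],4],[[0.7,0.07,-4.51],[-0.1,-0.6,2.5],4],[[0.66,0.05,-4.52],[-0.1,-0.6,2.5],4],[[0.61,0.04,-4.52],[-0.1,-0.6,2.5],4],[[0.56,0.02,-4.53],[-0.1,-0.6,2.5],4]]
```

{"name": "apply_moves", "arguments": {
  "increments": [
    [[2,0,0],[0,0,0],4],
    [[2.2,0,-0.3],[0,0,0],4],
    [[2.2,0,-0.3],[0,0,0],4],
    [[2,0,-0.3],[0,0,0],4],
    [[1.8,0,-0.6],[0,0,0],4]
  ]
}}

```text
t: 27.6
eef_pos: [482.0, -119.4, 331.4]
tcp_rot: [-1.573, -0.0, 3.009]
ft_force: [0.4, -0.2, -1.3]
opening: 0.503
```

{"name": "apply_moves", "arguments": {
  "increments": [
    [[1,0.2,-4.5],[-0.1,-0.6,2.5],4],
    [[0.9,0.2,-4.5],[-0.1,-0.6,2.5],4],
    [[0.9,0.2,-4.5],[-0.1,-0.6,2.5],4],
    [[0.8,0.1,-4.5],[-0.1,-0.6,2.5],4],
    [[0.8,0.1,-4.5],[-0.1,-0.6,2.5],4]
  ]
}}

```text
t: 28.22
eef_pos: [463.5, 113.3, 320.9]
tcp_rot: [-1.577, 0.227, 3.056]
ft_force: [1.6, -0.6, -0.7]
opening: 0.503
```

{"name": "apply_moves", "arguments": {
  "increments": [
    [[0.8,0.1,-4.5],[-0.1,-0.6,2.5],4],
    [[0.7,0.1,-4.5],[-0.1,-0.6,2.5],4],
    [[0.7,0,-4.5],[-0.1,-0.6,2.5],4],
    [[0.6,0,-4.5],[-0.1,-0.6,2.5],4],
    [[0.6,0,-4.5],[-0.1,-0.6,2.5],4]
  ]
}}

```text
t: 28.85
eef_pos: [444.0, 347.8, 310.3]
tcp_rot: [-1.57, 0.455, 3.112]
ft_force: [0.2, -0.4, -1.3]
opening: 0.505
```

Run:
```python
from h import *
P,Rm=hang(2,85); print(tool()[:3,3])
plan(P,Rm,n=5,grip=4)
```

```text
[443.95137331 347.80794205 310.33594451]
dist [ 64.3 -13.8 -35.5] rot [-0.2 -0.3 -1. ]
[[[-0.85,1.21,0.24],[-0.0,-0.1,-0.2],4],[[-0.85,1.2,0.24],[-0.0,-0.1,-0.2],4],[[-0.86,1.2,0.24],[-0.0,-0.1,-0.2],4],[[-0.86,1.2,0.24],[-0.0,-0.1,-0.2],4],[[-0.87,1.19,0.24],[-0.0,-0.1,-0.2],4]]
```

{"name": "apply_moves", "arguments": {
  "increments": [
    [[-0.8,1.2,0.3],[0,-0.1,-0.2],4],
    [[-0.8,1.2,0.3],[0,-0.1,-0.2],4],
    [[-0.8,1.2,0.3],[0,0,-0.2],4],
    [[-0.8,1.1,0.3],[0,0,-0.2],4],
    [[-0.8,1.1,0.2],[0,0,-0.2],4]
  ]
}}

```text
t: 29.48
eef_pos: [507.6, 331.7, 273.1]
tcp_rot: [-1.568, 0.436, 3.118]
ft_force: [-0.1, 0.8, -0.2]
opening: 0.497
```

```bash
cat > chk.py <<'E'
import sys
from h import *
k,pl,s0=int(sys.argv[1]),sys.argv[2],float(sys.argv[3]); hole=np.array([-1.5,-9.5,0])
r,d,X,Y=rail(); T=tool(); Ti=np.linalg.inv(T)
H=T[:3,:3]@hole+T[:3,3]; e=H-r[k]; print('s',e@d,'Yerr',e@Y,'perp',e@np.cross(d,Y), 'ft',readout.state()['ft_force'].round(1))
xp=T[:3,:3]@[-.707,-.707,0]; zp=T[:3,:3]@[.707,-.707,0]; yp=T[:3,2]
ims=[]
for c in('scene','side'):
    p=shot(c)
    for t in(pl+'_hole',pl+'_c'):
        f=find(p,t,n=1); print(c,t,f,[(Ti@np.r_[x[1],1]).round(1)[:3].tolist() for x in f])
    u0=pix(p,[H])[0]; x0,y0=int(u0[0]-40),int(u0[1]-40); kk=5
    im=cv2.resize(p['img'][y0:y0+80,x0:x0+80],None,fx=kk,fy=kk,interpolation=cv2.INTER_CUBIC)
    dr=lambda q,col:[cv2.circle(im,tuple(int(v) for v in (u-[x0,y0]+.5)*kk),1,col,-1) for u in pix(p,q)]
    a=np.linspace(0,2*np.pi,24)
    dr([H+zp*8+10*(np.cos(t)*xp+np.sin(t)*yp) for t in a],(0,255,0)) # face rim of the hole
    dr([r[k]+d*s for s in(0,10,20,30,40,52)],(255,0,255))
    ims.append(im)
cv2.imwrite('pics/%s.png'%sys.argv[4],np.hstack(ims)[:,:,::-1])
P,Rm=hang(k,s0); plan(P,Rm,n=5,grip=4)
E
python3 chk.py 2 plaque3 85 hg1
```

```text
s 84.9822950832013 Yerr -2.31744065694076 perp 1.766772213211853 ft [-0.1  0.8 -0.2]
scene plaque3_hole [(0.73, [506.2, 335.0, 289.4])] [[-5.5, -15.4, -3.2]]
scene plaque3_c [(0.63, [488.7, 338.4, 248.3])] [[27.8, 14.5, -6.3]]
side plaque3_hole [(0.58, [502.1, 328.6, 283.0])] [[0.8, -11.2, 3.3]]
side plaque3_c [(0.63, [491.7, 331.1, 252.7])] [[23.0, 11.8, 0.9]]
dist [2.1 1.2 1. ] rot [-0.1  0.   0. ]
[[[-0.05,-0.0,-0.02],[-0.0,0.0,0.0],4],[[-0.05,-0.0,-0.02],[-0.0,0.0,0.0],4],[[-0.05,-0.0,-0.02],[-0.0,0.0,0.0],4],[[-0.05,-0.0,-0.02],[-0.0,0.0,0.0],4],[[-0.05,-0.0,-0.02],[-0.0,0.0,0.0],4]]
```

View pics/hg1.png

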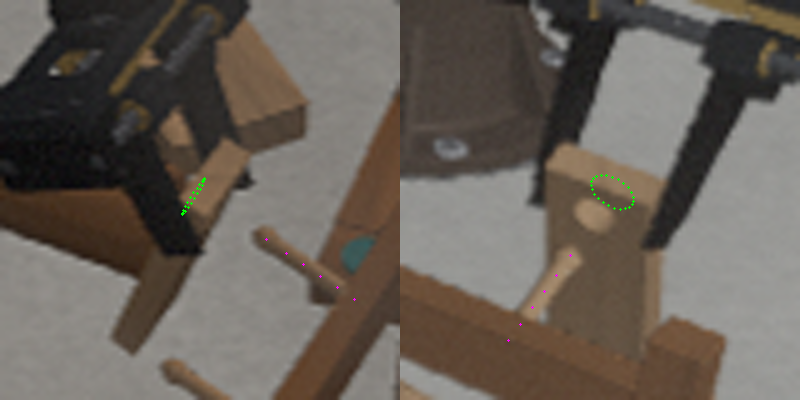

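{"name": "apply_moves", "arguments": {
  "increments": [
    [[0,-0.1,-0.2],[0,0,0],4],
    [[-0.5,0.5,0],[0,0,0],4],
    [[-0.6,0.6,0],[0,0,0],4],
    [[-0.6,0.6,0],[0,0,0],4],
    [[-0.4,0.4,0],[0,0,0],4]
  ]
}}

```text
t: 30.4
eef_pos: [534.9, 335.1, 264.8]
tcp_rot: [-1.569, 0.437, 3.121]
ft_force: [-0.1, 0.8, -0.1]
opening: 0.501
```

```bash
sed -i 's/-1.5,-9.5,0/-1.5,-11.0,0/' h.py chk.py; python3 chk.py 2 plaque3 25 hg2
```

```text
s 57.65942563421992 Yerr 1.7180239714383045 perp -0.7632663962931806 ft [-0.1  0.8 -0.1]
scene plaque3_hole [(0.58, [531.4, 336.3, 280.4])] [[-3.4, -15.6, -1.1]]
scene plaque3_c [(0.67, [514.0, 340.5, 236.1])] [[31.2, 17.1, -5.0]]
side plaque3_hole [(0.84, [529.9, 331.1, 274.3])] [[0.4, -10.6, 4.1]]
side plaque3_c [(0.88, [518.8, 335.0, 241.2])] [[24.6, 14.6, 0.4]]
dist [ 31.2  -2.5 -12.4] rot [-0.   0.1 -0. ]
[[[-0.46,0.49,0.04],[-0.0,0.0,-0.0],4],[[-0.46,0.49,0.04],[-0.0,0.0,-0.0],4],[[-0.46,0.49,0.04],[-0.0,0.0,-0.0],4],[[-0.46,0.49,0.04],[-0.0,0.0,-0.0],4],[[-0.46,0.49,0.04],[-0.0,0.0,-0.0],4]]
```

{"name": "apply_moves", "arguments": {
  "increments": [
    [[-0.5,0.5,0.1],[0,0,0],4],
    [[-0.5,0.5,0.1],[0,0,0],4],
    [[-0.5,0.5,0],[0,0,0],4],
    [[-0.5,0.5,0],[0,0,0],4],
    [[-0.4,0.4,0],[0,0,0],4]
  ]
}}

```text
t: 31.32
eef_pos: [568.0, 332.5, 253.3]
tcp_rot: [-1.57, 0.438, 3.121]
ft_force: [-0.7, 0.5, -0.8]
opening: 0.501
```

```bash
python3 chk.py 2 plaque3 25 hg2
```

```text
s 22.533773241467788 Yerr -0.19117198635589336 perp -1.2497463581893122 ft [-0.7  0.5 -0.8]
scene plaque3_hole [(0.51, [567.3, 334.1, 267.2])] [[-5.3, -12.9, -1.6]]
scene plaque3_c [(0.81, [547.5, 334.3, 225.0])] [[30.6, 16.9, -1.4]]
side plaque3_hole [(0.78, [562.4, 331.6, 265.4])] [[-0.1, -13.3, 1.0]]
side plaque3_c [(0.73, [552.1, 334.9, 230.9])] [[23.9, 13.5, -2.1]]
dist [-2.1  0.1 -0.8] rot [ 0.   0.1 -0.1]
[[[0.04,-0.0,-0.0],[0.0,0.0,-0.0],4],[[0.04,-0.0,-0.0],[0.0,0.0,-0.0],4],[[0.04,-0.0,-0.0],[0.0,0.0,-0.0],4],[[0.04,-0.0,-0.0],[0.0,0.0,-0.0],4],[[0.04,-0.0,-0.0],[0.0,0.0,-0.0],4]]
```

View pics/hg2.png

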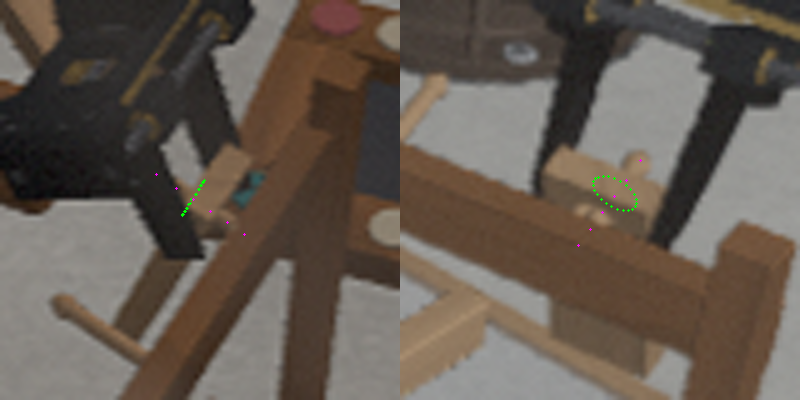

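{"name": "apply_moves", "arguments": {
  "increments": [
    [[0.1,0.3,0],[0,0,0],4],
    [[0,0,0],[0,0,0],5.5],
    [[0,0,0],[0,0,0],6.5],
    [[0,0,0],[0,0,0],7],
    [[0,-0.5,0],[0,0,0],7]
  ]
}}

```text
t: 32.25
eef_pos: [565.3, 332.8, 255.5]
tcp_rot: [-1.57, 0.439, 3.122]
ft_force: [-0.1, 0.2, -0.1]
opening: 0.732
```

{"name": "apply_moves", "arguments": {
  "increments": [
    [[0,-2,0],[0,0,0],7],
    [[0,-3,0],[0,0,0],7],
    [[0,-4,0],[0,0,0],7],
    [[0,-4,0],[0,0,0],7],
    [[0,-3,0],[0,0,0],7]
  ]
}}

```text
t: 32.88
eef_pos: [493.0, 333.9, 408.9]
tcp_rot: [-1.572, 0.439, 3.121]
ft_force: [0.2, -0.1, -0.4]
opening: 0.739
```

Run:
```python
from h import *
for c in('scene','side'):
    p=shot(c,'k'+c+'.png'); print([find(p,t,n=1) for t in('plaque3_hole','plaque3_c','lid_handle','plaque2_c')])
print(readout.state()['eef_pos'])
plan([504,-266,150],down(np.radians(-97.8)),grip=0)
```

```text
[[(0.85, [568.1, 331.3, 263.5])], [(0.7, [551.5, 339.8, 219.0])], [(0.68, [415.4, 190.6, 33.2])], [(0.79, [546.5, -274.8, 57.2])]]
[[(0.82, [565.8, 329.9, 258.4])], [(0.83, [565.4, 333.0, 222.7])], [(0.74, [420.0, 189.7, 30.7])], [(0.93, [552.3, -272.4, 51.4])]]
[494.47832535 333.75972303 404.69001653]
dist [   9.5 -599.8 -254.7] rot [  1.3   6.5 -24.9]
[[[0.59,1.61,3.99],[0.1,0.4,-1.7],0],[[0.51,1.63,3.99],[0.1,0.4,-1.7],0],[[0.43,1.65,4.0],[0.1,0.4,-1.7],0],[[0.35,1.67,4.0],[0.1,0.4,-1.7],0],[[0.27,1.68,4.0],[0.1,0.4,-1.7],0]]
[[[0.19,1.7,4.0],[0.1,0.4,-1.7],0],[[0.12,1.71,3.99],[0.1,0.4,-1.7],0],[[0.04,1.71,3.99],[0.1,0.4,-1.7],0],[[-0.05,1.72,3.99],[0.1,0.4,-1.7],0],[[-0.13,1.72,3.99],[0.1,0.4,-1.7],0]]
[[[-0.21,1.73,3.98],[0.1,0.4,-1.7],0],[[-0.29,1.72,3.98],[0.1,0.4,-1.7],0],[[-0.37,1.72,3.97],[0.1,0.4,-1.7],0],[[-0.45,1.72,3.97],[0.1,0.4,-1.7],0],[[-0.53,1.71,3.96],[0.1,0.4,-1.7],0]]
```

Run:
```python
from h import *
import h
plan([480,-120,370],down(np.radians(-97.8)),grip=0,n=10)
T0=np.eye(4);T0[:3,:3]=down(np.radians(-97.8));T0[:3,3]=[480,-120,370]; h.tool=lambda:T0
h.plan([504,-266,110],n=10,grip=0)
```

```text
dist [ -14.5 -453.8  -34.7] rot [  1.3   6.5 -24.9]
[[[0.2,0.3,4.54],[0.1,0.7,-2.5],0],[[0.13,0.32,4.54],[0.1,0.7,-2.5],0],[[0.06,0.33,4.54],[0.1,0.7,-2.5],0],[[-0.0,0.34,4.54],[0.1,0.7,-2.5],0],[[-0.07,0.35,4.54],[0.1,0.7,-2.5],0]]
[[[-0.14,0.36,4.54],[0.1,0.7,-2.5],0],[[-0.2,0.36,4.53],[0.1,0.7,-2.5],0],[[-0.27,0.36,4.53],[0.1,0.7,-2.5],0],[[-0.34,0.36,4.53],[0.1,0.7,-2.5],0],[[-0.41,0.36,4.52],[0.1,0.7,-2.5],0]]
dist [  24. -146. -260.] rot [0. 0. 0.]
[[[-0.44,2.6,1.41],[0.0,0.0,0.0],0],[[-0.44,2.6,1.41],[0.0,0.0,0.0],0],[[-0.44,2.6,1.41],[0.0,0.0,0.0],0],[[-0.44,2.6,1.41],[0.0,0.0,0.0],0],[[-0.44,2.6,1.41],[0.0,0.0,0.0],0]]
[[[-0.44,2.6,1.41],[0.0,0.0,0.0],0],[[-0.44,2.6,1.41],[0.0,0.0,0.0],0],[[-0.44,2.6,1.41],[0.0,0.0,0.0],0],[[-0.44,2.6,1.41],[0.0,0.0,0.0],0],[[-0.44,2.6,1.41],[0.0,0.0,0.0],0]]
```

{"name": "apply_moves", "arguments": {
  "increments": [
    [[0.2,0.2,4.5],[0.1,0.7,-2.5],3],
    [[0.1,0.3,4.5],[0.1,0.7,-2.5],2],
    [[0,0.3,4.5],[0.1,0.7,-2.5],1],
    [[0,0.3,4.5],[0.1,0.7,-2.5],0],
    [[-0.1,0.3,4.5],[0.1,0.7,-2.5],0]
  ]
}}

```text
t: 34.0
eef_pos: [487.0, 105.1, 386.4]
tcp_rot: [-1.58, 0.207, 3.061]
ft_force: [0.5, -0.1, 0.1]
opening: 0.265
```

{"name": "apply_moves", "arguments": {
  "increments": [
    [[-0.1,0.3,4.5],[0.1,0.7,-2.5],0],
    [[-0.2,0.3,4.5],[0.1,0.7,-2.5],0],
    [[-0.3,0.3,4.5],[0.1,0.7,-2.5],0],
    [[-0.3,0.3,4.5],[0.1,0.7,-2.5],0],
    [[-0.4,0.3,4.5],[0.1,0.7,-2.5],0]
  ]
}}

```text
t: 34.62
eef_pos: [477.3, -128.4, 368.8]
tcp_rot: [-1.578, -0.021, 2.998]
ft_force: [0.1, 0.9, 0.3]
opening: 0.009
```

{"name": "apply_moves", "arguments": {
  "increments": [
    [[-0.8,4.5,2.7],[0,0,0],0],
    [[-0.8,4.5,2.7],[0,0,0],0],
    [[-0.8,4.5,2.7],[0,0,0],0],
    [[-0.8,4.5,2.7],[0,0,0],0],
    [[-0.8,4.5,2.7],[0,0,0],0]
  ]
}}

```text
t: 35.25
eef_pos: [494.2, -273.2, 135.9]
tcp_rot: [-1.577, -0.018, 2.995]
ft_force: [0.4, -0.9, -0.3]
opening: 0.007
```

Run:
```python
from h import *
print(readout.state()['opening'])
plan([504,-266.5,72],down(np.radians(-97.8)),grip=0)
```

```text
0.006815506444080263
dist [  9.8   6.7 -63.9] rot [ 0.4 -0.6  1. ]
[[[-0.2,1.27,-0.15],[0.1,-0.1,0.2],0],[[-0.19,1.28,-0.16],[0.1,-0.1,0.2],0],[[-0.19,1.28,-0.16],[0.1,-0.1,0.2],0],[[-0.18,1.28,-0.16],[0.1,-0.1,0.2],0],[[-0.18,1.28,-0.16],[0.1,-0.1,0.2],0]]
```

{"name": "apply_moves", "arguments": {
  "increments": [
    [[-0.3,1.3,-0.2],[0.1,-0.1,0.2],0],
    [[-0.2,1.3,-0.2],[0.1,-0.1,0.2],0],
    [[-0.2,1.3,-0.2],[0.1,-0.1,0.2],0],
    [[-0.2,1.2,-0.1],[0.1,-0.1,0.2],0],
    [[-0.1,0.6,0],[0,0,0.2],0]
  ]
}}

```text
t: 35.88
eef_pos: [504.8, -266.5, 74.8]
tcp_rot: [-1.571, -0.001, 3.002]
ft_force: [-0.3, 0.8, -0.2]
opening: 0.004
```

Run:
```python
from h import *
plan([504,-266.5,41],down(np.radians(-97.8)),grip=0)
```

```text
dist [ -0.8  -0.  -33.8] rot [ 0.  -0.2  0.1]
[[[0.01,0.68,0.0],[0.0,-0.0,0.0],0],[[0.01,0.68,0.0],[0.0,-0.0,0.0],0],[[0.01,0.68,0.0],[0.0,-0.0,0.0],0],[[0.01,0.68,0.0],[0.0,-0.0,0.0],0],[[0.02,0.68,0.0],[0.0,-0.0,0.0],0]]
```

{"name": "apply_moves", "arguments": {
  "increments": [
    [[0,0.7,0],[0,0,0],0],
    [[0,0.7,0],[0,0,0],0],
    [[0,0.7,0],[0,0,0],0],
    [[0,0.7,0],[0,0,0],0],
    [[0,0.5,0],[0,0,0],0]
  ]
}}

```text
t: 36.5
eef_pos: [505.3, -266.7, 40.8]
tcp_rot: [-1.57, 0.0, 3.002]
ft_force: [-4.3, 3.7, 32.0]
opening: 0.004
```

{"name": "apply_moves", "arguments": {
  "increments": [
    [[0,-1,0],[0,0,0],0],
    [[0,-3,0],[0,0,0],0],
    [[0,-4,0],[0,0,0],0],
    [[0,-4,0],[0,0,0],3],
    [[0,-2,0],[0,0,0],7]
  ]
}}

```text
t: 37.12
eef_pos: [504.8, -266.5, 184.6]
tcp_rot: [-1.571, -0.002, 3.002]
ft_force: [0.6, 0.2, -0.1]
opening: 0.16
```

Run:
```python
from h import *
for c in('scene','side','wrist'):
    p=shot(c); print([find(p,t,n=1) for t in('plaque2_hole','plaque2_c')])
plan([569,-275,130],down(np.radians(-97.8)),grip=7.5)
```

```text
[[(0.57, [566.8, -273.8, 84.7])], [(0.93, [536.4, -268.9, 58.2])]]
[[(0.72, [573.4, -275.9, 83.2])], []]
[[(0.59, [567.3, -270.9, 85.8])], [(0.59, [540.3, -270.1, 59.5])]]
dist [ 64.8  -8.9 -51. ] rot [ 0.1 -0.2  0.3]
[[[-1.31,1.01,-0.0],[0.0,-0.0,0.1],7.5],[[-1.31,1.01,-0.0],[0.0,-0.0,0.1],7.5],[[-1.31,1.02,-0.0],[0.0,-0.0,0.1],7.5],[[-1.31,1.02,-0.0],[0.0,-0.0,0.1],7.5],[[-1.31,1.02,0.0],[0.0,-0.0,0.1],7.5]]
```

{"name": "apply_moves", "arguments": {
  "increments": [
    [[-1.4,0.9,0],[0,0,0.1],7.5],
    [[-1.4,0.9,0],[0,0,0.1],7.5],
    [[-1.3,0.9,0],[0,0,0.1],7.5],
    [[-1.3,0.9,0],[0,0,0],7.5],
    [[-1.0,0.9,0],[0,0,0],7.5]
  ]
}}

```text
t: 38.2
eef_pos: [571.9, -275.4, 131.2]
tcp_rot: [-1.574, -0.002, 3.001]
ft_force: [-0.4, -0.1, 0.2]
opening: 0.788
```

Run:
```python
from h import *
plan([568.2,-274.8,73.5],down(np.radians(-97.8)),grip=7.5)
```

```text
dist [ -3.7   0.6 -57.7] rot [ 0.2 -0.2  0.1]
[[[0.07,1.15,0.0],[0.0,-0.0,0.0],7.5],[[0.07,1.15,0.0],[0.0,-0.0,0.0],7.5],[[0.07,1.15,0.0],[0.0,-0.0,0.0],7.5],[[0.07,1.15,0.0],[0.0,-0.0,0.0],7.5],[[0.08,1.15,-0.0],[0.0,-0.0,0.0],7.5]]
```

{"name": "apply_moves", "arguments": {
  "increments": [
    [[0.1,1.3,0],[0,0,0],7],
    [[0.1,1.3,0],[0,0,0],7],
    [[0.1,1.3,0],[0,0,0],7],
    [[0.1,1.1,0],[0,0,0],6.5],
    [[0,0.4,0],[0,0,0],6.3]
  ]
}}

```text
t: 38.83
eef_pos: [567.0, -274.3, 72.5]
tcp_rot: [-1.575, -0.003, 3.001]
ft_force: [-0.7, 0.1, 0.2]
opening: 0.668
```

Run:
```python
from h import *
plan([568.2,-274.8,73.5],down(np.radians(-97.8)),grip=7.5)
```

```text
dist [ 1.2 -0.5  1. ] rot [ 0.2 -0.2  0.2]
[[[-0.03,-0.02,0.01],[0.0,-0.0,0.0],7.5],[[-0.03,-0.02,0.01],[0.0,-0.0,0.0],7.5],[[-0.03,-0.02,0.01],[0.0,-0.0,0.0],7.5],[[-0.03,-0.02,0.01],[0.0,-0.0,0.0],7.5],[[-0.03,-0.02,0.01],[0.0,-0.0,0.0],7.5]]
```

{"name": "apply_moves", "arguments": {
  "increments": [
    [[-0.1,-0.1,0],[0,0,0],5],
    [[0,0,0],[0,0,0],4],
    [[0,0,0],[0,0,0],4],
    [[0,0,0],[0,0,0],4],
    [[0,0,0],[0,0,0],4]
  ]
}}

```text
t: 39.45
eef_pos: [568.4, -274.7, 74.5]
tcp_rot: [-1.574, -0.002, 3.001]
ft_force: [-0.2, -0.1, -0.4]
opening: 0.503
```

{"name": "apply_moves", "arguments": {
  "increments": [
    [[0,-0.3,0],[0,0,0],4],
    [[0,-1,0],[0,0,0],4],
    [[0,-2.5,0],[0,0,0],4],
    [[0,-3,0],[0,0,0],4],
    [[0,-3,0],[0,0,0],4]
  ]
}}

```text
t: 40.08
eef_pos: [567.9, -274.6, 175.4]
tcp_rot: [-1.575, -0.005, 3.001]
ft_force: [-0.2, 0.2, -1.3]
opening: 0.504
```

{"name": "apply_moves", "arguments": {
  "increments": [
    [[0,-4,0],[0,0,0],4],
    [[0,-4,0],[0,0,0],4],
    [[0,-4,0],[0,0,0],4],
    [[0,-3,0],[0,0,0],4],
    [[0,0,0],[0,0,0],4]
  ]
}}

```text
t: 40.7
eef_pos: [567.9, -274.9, 336.7]
tcp_rot: [-1.572, 0.002, 3.001]
ft_force: [-0.1, 0.3, -1.3]
opening: 0.504
```

Run:
```python
from h import *
import h
T=tool(); Ti=np.linalg.inv(T)
for c in ('scene','side','wrist'):
    p=shot(c)
    for t in ('plaque2_hole','plaque2_c'):
        f=find(p,t,n=1); print(c,t,f, [(Ti@np.r_[x[1],1]).round(1)[:3].tolist() for x in f])
plan([480,-200,340],down(np.radians(-97.8)),grip=4)
T0=np.eye(4);T0[:3,:3]=down(np.radians(-97.8));T0[:3,3]=[480,-200,340]; h.tool=lambda:T0
P,Rm=hang(0,110);print(P)
h.plan(P+[-20,0,20],Rm,grip=4,n=10)
```

```text
scene plaque2_hole [(0.62, [570.1, -274.1, 346.7])] [[-2.1, -10.0, -1.2]]
scene plaque2_c [(0.61, [535.7, -271.7, 318.6])] [[32.3, 18.0, 1.3]]
side plaque2_hole [(0.61, [574.0, -276.3, 340.2])] [[-6.3, -3.5, 0.5]]
side plaque2_c [(0.59, [542.0, -269.7, 310.4])] [[26.4, 26.3, -1.5]]
wrist plaque2_hole [(0.75, [566.3, -275.5, 341.8])] [[1.5, -5.1, 0.8]]
wrist plaque2_c [(0.79, [534.9, -267.8, 315.5])] [[33.7, 21.1, -2.4]]
dist [-87.5  74.8   6.9] rot [ 0.2 -0.2  0.2]
[[[1.94,-0.13,-1.24],[0.0,-0.0,0.0],4],[[1.94,-0.13,-1.24],[0.0,-0.0,0.0],4],[[1.94,-0.13,-1.24],[0.0,-0.0,0.0],4],[[1.94,-0.13,-1.24],[0.0,-0.0,0.0],4],[[1.94,-0.14,-1.24],[0.0,-0.0,0.0],4]]
[480.89640766 138.5963625  282.0195    ]
dist [-19.1 338.6 -38. ] rot [-1.4 -6.4 25. ]
[[[0.65,0.38,-3.33],[-0.1,-0.6,2.5],4],[[0.63,0.36,-3.33],[-0.1,-0.6,2.5],4],[[0.61,0.34,-3.34],[-0.1,-0.6,2.5],4],[[0.58,0.32,-3.35],[-0.1,-0.6,2.5],4],[[0.56,0.31,-3.35],[-0.1,-0.6,2.5],4]]
[[[0.53,0.29,-3.36],[-0.1,-0.6,2.5],4],[[0.51,0.28,-3.36],[-0.1,-0.6,2.5],4],[[0.48,0.26,-3.37],[-0.1,-0.6,2.5],4],[[0.46,0.25,-3.37],[-0.1,-0.6,2.5],4],[[0.43,0.24,-3.38],[-0.1,-0.6,2.5],4]]
```

{"name": "apply_moves", "arguments": {
  "increments": [
    [[2.1,-0.1,-1],[0,0,0],4],
    [[2.1,-0.1,-1.3],[0,0,0],4],
    [[2,-0.1,-1.3],[0,0,0],4],
    [[1.9,0,-1.3],[0,0,0],4],
    [[1.9,0,-1.3],[0,0,0],4]
  ]
}}

```text
t: 41.78
eef_pos: [475.0, -198.0, 334.4]
tcp_rot: [-1.576, -0.007, 3.001]
ft_force: [0.3, 0.1, -0.8]
opening: 0.507
```

{"name": "apply_moves", "arguments": {
  "increments": [
    [[0.7,0.4,-3.3],[-0.1,-0.6,2.5],4],
    [[0.6,0.4,-3.3],[-0.1,-0.6,2.5],4],
    [[0.6,0.3,-3.3],[-0.1,-0.6,2.5],4],
    [[0.6,0.3,-3.3],[-0.1,-0.6,2.5],4],
    [[0.6,0.3,-3.3],[-0.1,-0.6,2.5],4]
  ]
}}

```text
t: 42.4
eef_pos: [464.2, -26.6, 315.4]
tcp_rot: [-1.58, 0.218, 3.05]
ft_force: [-0.3, 0.1, -1.5]
opening: 0.504
```

{"name": "apply_moves", "arguments": {
  "increments": [
    [[0.5,0.3,-3.3],[-0.1,-0.6,2.5],4],
    [[0.5,0.3,-3.3],[-0.1,-0.6,2.5],4],
    [[0.5,0.3,-3.3],[-0.1,-0.6,2.5],4],
    [[0.5,0.2,-3.3],[-0.1,-0.6,2.5],4],
    [[0.4,0.2,-3.3],[-0.1,-0.6,2.5],4]
  ]
}}

```text
t: 43.02
eef_pos: [455.1, 144.8, 296.5]
tcp_rot: [-1.573, 0.445, 3.105]
ft_force: [0.1, 0.3, -1.2]
opening: 0.5
```

```bash
sed -i 's/-1.5,-11.0,0/-0.8,-10.5,0/' h.py chk.py
python3 - <<'E'
from h import *
P,Rm=hang(0,85); print(tool()[:3,3])
plan(P,Rm,n=5,grip=4)
E
```

```text
[455.12353997 144.78061357 296.51419399]
dist [ 49.7  -6.7 -22.3] rot [-0.2 -0.7 -0.5]
[[[-0.71,0.83,0.1],[-0.0,-0.1,-0.1],4],[[-0.71,0.83,0.1],[-0.0,-0.1,-0.1],4],[[-0.71,0.83,0.1],[-0.0,-0.1,-0.1],4],[[-0.71,0.83,0.11],[-0.0,-0.1,-0.1],4],[[-0.71,0.83,0.11],[-0.0,-0.1,-0.1],4]]
```

{"name": "apply_moves", "arguments": {
  "increments": [
    [[-0.7,0.8,0.1],[0,-0.1,-0.1],4],
    [[-0.7,0.8,0.1],[0,-0.1,-0.1],4],
    [[-0.7,0.8,0.1],[0,-0.1,-0.1],4],
    [[-0.6,0.7,0.1],[0,-0.1,-0.1],4],
    [[-0.5,0.6,0.1],[0,-0.1,-0.1],4]
  ]
}}

```text
t: 43.65
eef_pos: [502.2, 137.8, 275.2]
tcp_rot: [-1.568, 0.434, 3.116]
ft_force: [0.3, 1.0, -0.6]
opening: 0.501
```

```bash
sed -i 's/H+zp\*8/H-zp*8/' chk.py; python3 chk.py 0 plaque2 85 hg3
```

```text
s 87.83827332528001 Yerr -0.315655248198194 perp -0.03150610099156711 ft [ 0.3  1.  -0.6]
scene plaque2_hole [(0.83, [498.9, 138.9, 285.5])] [[-1.3, -10.7, -1.0]]
scene plaque2_c [(0.23, [544.7, -268.4, 46.9])] [[48.0, 230.5, 404.3]]
side plaque2_hole [(0.84, [501.2, 137.1, 283.9])] [[-2.8, -8.3, 0.7]]
side plaque2_c [(0.77, [483.4, 137.3, 243.2])] [[30.5, 21.1, 0.9]]
dist [ 3.7 -0.4 -1.5] rot [-0.2 -0.1  0.1]
[[[-0.05,0.06,0.01],[-0.0,-0.0,0.0],4],[[-0.05,0.06,0.01],[-0.0,-0.0,0.0],4],[[-0.05,0.06,0.01],[-0.0,-0.0,0.0],4],[[-0.05,0.06,0.01],[-0.0,-0.0,0.0],4],[[-0.05,0.06,0.01],[-0.0,-0.0,0.0],4]]
```

View pics/hg3.png

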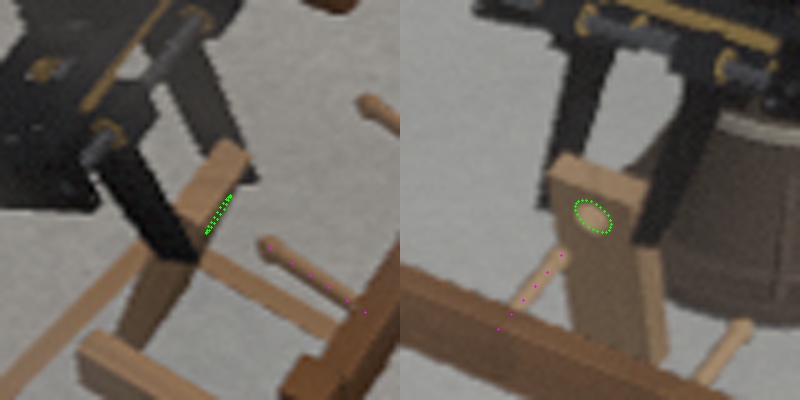

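{"name": "apply_moves", "arguments": {
  "increments": [
    [[-0.5,0.5,0],[0,0,0],4],
    [[-0.5,0.5,0],[0,0,0],4],
    [[-0.5,0.5,0],[0,0,0],4],
    [[-0.3,0.3,0],[0,0,0],4],
    [[-0.2,0.2,0],[0,0,0],4]
  ]
}}

```text
t: 44.58
eef_pos: [529.4, 138.0, 265.7]
tcp_rot: [-1.568, 0.436, 3.118]
ft_force: [0.2, 0.7, -0.8]
opening: 0.502
```

```bash
python3 chk.py 0 plaque2 24 hg4
```

```text
s 59.01538069997285 Yerr 0.5732092284993956 perp -0.3995404395403752 ft [ 0.2  0.7 -0.8]
scene plaque2_hole [(0.79, [528.5, 137.5, 274.8])] [[-3.0, -8.6, 0.6]]
scene plaque2_c [(0.57, [506.0, 138.9, 240.4])] [[31.9, 13.0, -0.3]]
side plaque2_hole [(0.72, [531.3, 138.3, 271.9])] [[-4.3, -4.8, -0.3]]
side plaque2_c [(0.86, [512.4, 136.6, 236.5])] [[27.7, 19.3, 1.8]]
dist [ 33.1  -1.3 -12.7] rot [-0.2 -0.1  0. ]
[[[-0.49,0.51,0.01],[-0.0,-0.0,0.0],4],[[-0.49,0.51,0.01],[-0.0,-0.0,0.0],4],[[-0.49,0.51,0.01],[-0.0,-0.0,0.0],4],[[-0.49,0.51,0.01],[-0.0,-0.0,0.0],4],[[-0.49,0.51,0.01],[-0.0,-0.0,0.0],4]]
```

{"name": "apply_moves", "arguments": {
  "increments": [
    [[-0.5,0.5,0],[0,0,0],4],
    [[-0.5,0.5,0],[0,0,0],4],
    [[-0.5,0.5,0],[0,0,0],4],
    [[-0.5,0.5,0],[0,0,0],4],
    [[-0.5,0.5,0],[0,0,0],4]
  ]
}}

```text
t: 45.5
eef_pos: [564.5, 137.2, 253.4]
tcp_rot: [-1.569, 0.437, 3.118]
ft_force: [-0.4, -0.4, -0.7]
opening: 0.502
```

{"name": "apply_moves", "arguments": {
  "increments": [
    [[0.1,0.3,0],[0,0,0],4],
    [[0,0,0],[0,0,0],5.5],
    [[0,0,0],[0,0,0],6.5],
    [[0,0,0],[0,0,0],7],
    [[0,-0.5,0],[0,0,0],7]
  ]
}}

```text
t: 46.12
eef_pos: [562.8, 137.3, 254.5]
tcp_rot: [-1.568, 0.436, 3.118]
ft_force: [-0.1, 0.5, -0.7]
opening: 0.731
```

{"name": "apply_moves", "arguments": {
  "increments": [
    [[0,-2,0],[0,0,0],7],
    [[0,-3,0],[0,0,0],7],
    [[0,-4,0],[0,0,0],7],
    [[0,-4,0],[0,0,0],7],
    [[0,-3,0],[0,0,0],7]
  ]
}}

```text
t: 46.75
eef_pos: [492.2, 139.2, 404.0]
tcp_rot: [-1.568, 0.434, 3.118]
ft_force: [-0.1, 0.7, 0.2]
opening: 0.737
```

Run:
```python
from h import *
for c in('scene','side'):
    p=shot(c,'m'+c+'.png'); print([find(p,t,n=1) for t in('plaque3_hole','plaque3_c','plaque2_hole','plaque2_c','lid_handle','case_top')])
plan([470,190,340],down(np.radians(-98)),grip=8)
```

```text
[[(0.84, [570.7, 332.3, 258.3])], [(0.85, [558.4, 333.9, 217.2])], [(0.9, [559.7, 138.5, 258.0])], [(0.52, [545.4, 137.7, 218.5])], [(0.66, [417.4, 197.2, 29.6])], [(0.75, [557.7, -209.1, 65.4])]]
[[(0.79, [564.8, 330.4, 258.5])], [(0.95, [560.4, 333.6, 222.2])], [(0.97, [574.0, 134.5, 257.2])], [(0.84, [562.8, 133.8, 215.9])], [(0.92, [420.9, 194.6, 33.6])], [(0.75, [563.6, -206.8, 67.0])]]
dist [-23.2  50.9 -61.6] rot [  1.3   6.5 -24.7]
[[[0.96,0.91,-1.01],[0.3,1.3,-4.9],8],[[0.9,0.99,-0.99],[0.3,1.3,-4.9],8],[[0.83,1.06,-0.98],[0.3,1.3,-4.9],8],[[0.76,1.12,-0.96],[0.3,1.3,-4.9],8],[[0.68,1.18,-0.95],[0.3,1.3,-4.9],8]]
```

{"name": "apply_moves", "arguments": {
  "increments": [
    [[1,0.9,-1],[0.3,1.3,-4.9],8],
    [[0.9,0.9,-1],[0.3,1.3,-4.9],8],
    [[0.8,1,-1],[0.3,1.3,-4.9],8],
    [[0.8,1.1,-1],[0.3,1.3,-4.9],8],
    [[0.7,1.2,-0.9],[0.3,1.3,-4.9],8]
  ]
}}

```text
t: 48.08
eef_pos: [468.0, 191.4, 340.8]
tcp_rot: [-1.567, -0.006, 2.997]
ft_force: [-0.5, 0.3, -0.4]
opening: 0.84
```

Run:
```python
from h import *
p=shot('wrist','w9.png'); print(tool()[:3,3],find(p,'lid_handle',n=1),find(p,'lid_handle','look_for',n=1))
# ground-plane: handle top pixels by colour (wood) rectified onto z=48 plane around the lid
C=np.array([419,194.5])
def rect(z,half=140,k=2):
    g=np.mgrid[-half:half:1/k,-half:half:1/k]; P=np.c_[(C[0]-g[0]).ravel(),(C[1]-g[1]).ravel(),np.full(g[0].size,z)]
    u=pix(p,P).astype(np.float32).reshape(g[0].shape+(2,)); return cv2.remap(p['img'],u[...,0],u[...,1],cv2.INTER_LINEAR)
a=rect(14); 
hsv=cv2.cvtColor(a,cv2.COLOR_RGB2HSV); m=((hsv[...,1]>80)&(hsv[...,0]<25)&(hsv[...,2]>60)).astype(np.uint8)*255
n,l,s,c=cv2.connectedComponentsWithStats(m)
for i in np.argsort(-s[1:,4])[:4]+1:
    pts=np.argwhere(l==i)[:,::-1].astype(np.float32); r=cv2.minAreaRect(pts)
    print(s[i],(C-[(r[0][1]/2-140),(r[0][0]/2-140)]).round(1),np.array(r[1])/2,r[2])
cv2.imwrite('pics/rect.png',np.hstack([a,cv2.cvtColor(m,cv2.COLOR_GRAY2RGB)])[::1,:,::-1][:, :])
im=cv2.imread('pics/rect.png'); cv2.imwrite('pics/rect.png',cv2.resize(im,(800,400)))
```

```text
[467.87598894 191.89076463 338.83854139] [(0.58, [414.0, 195.7, 32.7])] [(0.96, [424.2, 194.7, 13.3])]
[   27     0   502   488 48898] [438.3 199.9] [241.94700623 209.52235413] 9.881406784057617
[ 239  195   74  199 8771] [412.  196.3] [22.71366501 99.15895844] 9.799848556518555
[ 468    0   92   86 6130] [537.8  77.8] [42.5 45.5] 90.0
[369   0  19  10  47] [556.8 145.5] [9.  4.5] -0.0
```

View pics/rect.png

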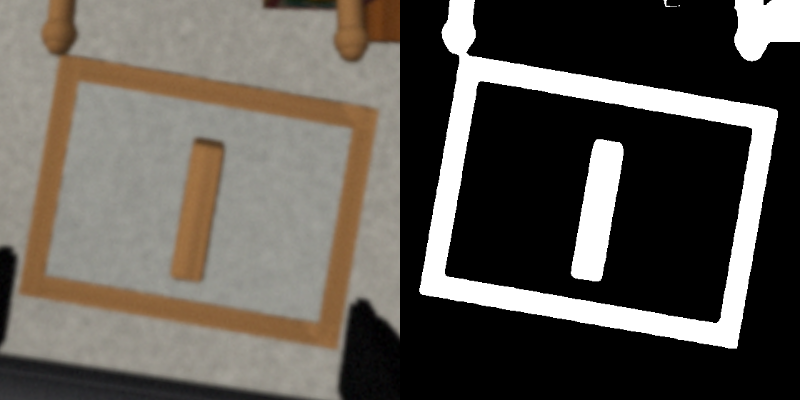

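Run:
```python
from h import *
plan([418.5,195,75],down(np.radians(-99.7)),grip=6,n=10)
```

```text
dist [ -50.     4.1 -265.4] rot [-0.3  1.5  0.2]
[[[0.49,2.66,0.02],[-0.0,0.1,0.0],6],[[0.49,2.66,0.02],[-0.0,0.1,0.0],6],[[0.49,2.66,0.02],[-0.0,0.1,0.0],6],[[0.49,2.65,0.03],[-0.0,0.1,0.0],6],[[0.49,2.65,0.03],[-0.0,0.1,0.0],6]]
[[[0.5,2.65,0.03],[-0.0,0.1,0.0],6],[[0.5,2.65,0.03],[-0.0,0.1,0.0],6],[[0.5,2.65,0.04],[-0.0,0.1,0.0],6],[[0.5,2.65,0.04],[-0.0,0.1,0.0],6],[[0.5,2.65,0.04],[-0.0,0.1,0.0],6]]
```

{"name": "apply_moves", "arguments": {
  "increments": [
    [[1,4.8,0],[0,0.3,0],6],
    [[1,4.8,0],[0,0.3,0],6],
    [[1,4.8,0],[0,0.3,0],6],
    [[1,4.8,0],[0,0.3,0],6],
    [[1,4.6,0.1],[0,0.3,0],6]
  ]
}}

```text
t: 48.85
eef_pos: [422.7, 196.4, 102.8]
tcp_rot: [-1.574, 0.021, 2.975]
ft_force: [0.9, 0.7, 0.0]
opening: 0.631
```

Run:
```python
from h import *
plan([418.5,195,25],down(np.radians(-99.7)),grip=6)
```

```text
dist [ -4.2  -1.4 -77.8] rot [ 0.2  0.2 -1.2]
[[[0.11,1.55,0.05],[0.0,0.0,-0.2],6],[[0.1,1.55,0.04],[0.0,0.0,-0.2],6],[[0.1,1.55,0.04],[0.0,0.0,-0.2],6],[[0.09,1.56,0.04],[0.0,0.0,-0.2],6],[[0.08,1.56,0.04],[0.0,0.0,-0.2],6]]
```

{"name": "apply_moves", "arguments": {
  "increments": [
    [[0.1,1.7,0],[0,0,-0.3],6],
    [[0.1,1.7,0],[0,0,-0.3],6],
    [[0.1,1.7,0],[0,0,-0.3],5],
    [[0.1,1.5,0],[0,0,-0.2],4.5],
    [[0.1,0.8,0],[0,0,-0.1],4]
  ]
}}

```text
t: 49.48
eef_pos: [419.9, 196.7, 28.3]
tcp_rot: [-1.578, 0.011, 2.981]
ft_force: [0.2, 0.4, 0.1]
opening: 0.439
```

{"name": "apply_moves", "arguments": {
  "increments": [
    [[0,0.2,0],[0,0,0],3],
    [[0,0,0],[0,0,0],1],
    [[0,0,0],[0,0,0],1],
    [[0,0,0],[0,0,0],1],
    [[0,0,0],[0,0,0],1]
  ]
}}

```text
t: 50.1
eef_pos: [420.5, 196.7, 27.6]
tcp_rot: [-1.579, 0.014, 2.981]
ft_force: [0.7, -0.1, -3.2]
opening: 0.227
```

Run:
```python
from h import *
s=readout.state(); print(s['eef_pos'],s['opening'],s['ft_force'].round(1),s['tcp_rot'])
T=tool(); c,sn=np.cos(np.radians(-9.7)),np.sin(np.radians(-9.7)); e=T[:2,3]-[418.5,194.9]
print('along lid x',e@[c,sn],'y',e@[-sn,c],'jaw yaw',np.degrees(np.arctan2(*T[1::-1,2])))
```

```text
[420.52175668 196.68520742  27.58238175] 0.22734826541805733 [ 0.7 -0.1 -3.2] [-1.57864505  0.01409367  2.98137517]
along lid x 1.692064083570165 y 2.10032967181797 jaw yaw -99.1734475442069
```

Run:
```python
from h import *
import h
a=down(np.radians(-99.2)); b=down(np.radians(-97.8))
plan([420,196,160],a,n=5,grip=1)
T0=np.eye(4);T0[:3,:3]=a;T0[:3,3]=[420,196,160]; h.tool=lambda:T0
h.plan([440,-190,170],b,n=10,grip=1)
```

```text
dist [ -0.5  -0.7 132.4] rot [ 0.4  0.  -0.8]
[[[-0.03,-2.65,-0.01],[0.1,0.0,-0.2],1],[[-0.02,-2.65,-0.0],[0.1,0.0,-0.2],1],[[-0.01,-2.65,0.0],[0.1,0.0,-0.2],1],[[-0.01,-2.65,0.01],[0.1,0.0,-0.2],1],[[0.0,-2.65,0.01],[0.1,0.0,-0.2],1]]
dist [  20. -386.   10.] rot [ 0.  -1.4  0. ]
[[[-0.81,-0.1,3.78],[0.0,-0.1,0.0],1],[[-0.81,-0.1,3.78],[0.0,-0.1,0.0],1],[[-0.8,-0.1,3.78],[0.0,-0.1,0.0],1],[[-0.79,-0.1,3.78],[0.0,-0.1,0.0],1],[[-0.78,-0.1,3.79],[0.0,-0.1,0.0],1]]
[[[-0.77,-0.1,3.79],[0.0,-0.1,0.0],1],[[-0.76,-0.1,3.79],[0.0,-0.1,0.0],1],[[-0.75,-0.1,3.79],[0.0,-0.1,0.0],1],[[-0.74,-0.1,3.79],[0.0,-0.1,0.0],1],[[-0.73,-0.1,3.8],[0.0,-0.1,0.0],1]]
```

{"name": "apply_moves", "arguments": {
  "increments": [
    [[0,-0.5,0],[0.1,0,-0.2],1],
    [[0,-2.5,0],[0.1,0,-0.2],1],
    [[0,-3.3,0],[0.1,0,-0.2],1],
    [[0,-3.5,0],[0.1,0,-0.2],1],
    [[0,-3.5,0],[0,0,0],1]
  ]
}}

```text
t: 50.72
eef_pos: [418.5, 195.9, 163.5]
tcp_rot: [-1.569, -0.006, 2.981]
ft_force: [0.2, -0.7, -3.4]
opening: 0.226
```

{"name": "apply_moves", "arguments": {
  "increments": [
    [[-0.6,-0.1,3],[0,-0.1,0],1],
    [[-0.6,-0.1,3.8],[0,-0.1,0],1],
    [[-0.6,-0.1,3.8],[0,-0.1,0],1],
    [[-0.6,-0.1,3.8],[0,-0.1,0],1],
    [[-0.6,-0.1,3.8],[0,-0.1,0],1]
  ]
}}

```text
t: 51.35
eef_pos: [420.4, 8.6, 173.1]
tcp_rot: [-1.571, 0.001, 2.996]
ft_force: [0.8, 0.6, -3.6]
opening: 0.233
```

{"name": "apply_moves", "arguments": {
  "increments": [
    [[-0.7,-0.1,3.8],[0,-0.1,0],1],
    [[-0.7,-0.1,3.8],[0,-0.1,0],1],
    [[-0.7,-0.1,3.8],[0,-0.1,0],1],
    [[-0.7,-0.1,3.8],[0,-0.1,0],1],
    [[-0.7,0,3.8],[0,-0.1,0],1]
  ]
}}

```text
t: 51.98
eef_pos: [426.6, -190.7, 179.1]
tcp_rot: [-1.571, 0.001, 3.005]
ft_force: [0.8, 0.4, -2.7]
opening: 0.228
```

Run:
```python
from h import *
s=readout.state(); print(s['eef_pos'],s['opening'],s['ft_force'].round(1))
for c in('scene','side'):
    p=shot(c); print([find(p,t,n=1) for t in('lid_handle','case_top','pocket1')])
y=np.radians(-7.8); X=np.array([np.cos(y),np.sin(y)])
tgt=np.array([558,-209])+1.7*X; print('tgt',tgt)
plan([*tgt,130],down(np.radians(-97.8)),n=5,grip=1)
```

```text
[ 426.59138915 -190.70046483  179.0582721 ] 0.2277354103182661 [ 0.8  0.4 -2.7]
[[(0.78, [423.1, -189.0, 183.6])], [(0.86, [559.1, -210.1, 67.4])], [(0.89, [563.5, -142.3, 51.3])]]
[[(0.85, [427.8, -193.5, 184.1])], [(0.8, [562.1, -209.7, 65.5])], [(0.97, [552.6, -201.7, 47.6])]]
tgt [ 559.68427133 -209.23071647]
dist [132.9 -20.7 -48.8] rot [ 0.  0. -0.]
[[[-2.69,0.98,0.05],[0.0,0.0,-0.0],1],[[-2.69,0.98,0.05],[0.0,0.0,-0.0],1],[[-2.69,0.98,0.05],[0.0,0.0,-0.0],1],[[-2.69,0.98,0.05],[0.0,0.0,-0.0],1],[[-2.69,0.98,0.05],[0.0,0.0,-0.0],1]]
```

{"name": "apply_moves", "arguments": {
  "increments": [
    [[-2.7,0.5,0],[0,0,0],1],
    [[-2.8,0.8,0],[0,0,0],1],
    [[-2.8,1,0],[0,0,0],1],
    [[-2.8,1,0],[0,0,0],1],
    [[-2.4,1,0],[0,0,0],1]
  ]
}}

```text
t: 53.0
eef_pos: [564.2, -202.5, 136.2]
tcp_rot: [-1.571, 0.002, 3.011]
ft_force: [-0.1, -0.7, -2.6]
opening: 0.232
```

Run:
```python
from h import *
T=tool(); p=shot('wrist','w10.png')
# rim detection on panel-top plane of held lid: TCP z - 27.6 + 14
z=T[2,3]-13.6; C=T[:2,3]; half=140;k=2
g=np.mgrid[-half:half:1/k,-half:half:1/k]; P=np.c_[(C[0]-g[0]).ravel(),(C[1]-g[1]).ravel(),np.full(g[0].size,z)]
u=pix(p,P).astype(np.float32).reshape(g[0].shape+(2,)); a=cv2.remap(p['img'],u[...,0],u[...,1],cv2.INTER_LINEAR)
hsv=cv2.cvtColor(a,cv2.COLOR_RGB2HSV); m=((hsv[...,1]>80)&(hsv[...,0]<25)&(hsv[...,2]>60)).astype(np.uint8)*255
n,l,s,c=cv2.connectedComponentsWithStats(m)
for i in np.argsort(-s[1:,4])[:3]+1:
    pts=np.argwhere(l==i)[:,::-1].astype(np.float32); r=cv2.minAreaRect(pts); B=cv2.boxPoints(r)/2-140
    print(s[i],'corners world',(C-B[:,::-1]).round(1).tolist(),np.array(r[1])/2,r[2])
print(C)
y=np.radians(-7.8); X=np.array([np.cos(y),np.sin(y)])
tgt=np.array([558.5,-209.2])+1.7*X; print('tgt',tgt)
plan([*tgt,100],down(np.radians(-97.8)),n=5,grip=1)
```

```text
[   48    86   480   268 29159] corners world [[557.5, -86.3], [661.5, -100.1], [631.3, -326.7], [527.3, -312.9]] [228.61016846 104.87189484] 7.594643592834473
[ 247  195   67  131 6716] corners world [[544.3, -185.4], [607.6, -193.3], [604.2, -220.5], [540.9, -212.6]] [27.47369194 63.81586838] 7.125016689300537
[ 229  360   67   55 2502] corners world [[501.3, -176.9], [524.9, -180.1], [520.5, -213.1], [496.9, -209.9]] [33.30525208 23.85554886] 7.594643592834473
[ 564.1842341  -202.46899769]
tgt [ 560.18427133 -209.43071647]
dist [ -6.   -6.7 -34.9] rot [ 0.   0.3 -0.1]
[[[0.1,0.7,0.15],[0.0,0.1,-0.0],1],[[0.1,0.7,0.15],[0.0,0.1,-0.0],1],[[0.1,0.7,0.15],[0.0,0.1,-0.0],1],[[0.1,0.7,0.15],[0.0,0.1,-0.0],1],[[0.1,0.7,0.15],[0.0,0.1,-0.0],1]]
```

{"name": "apply_moves", "arguments": {
  "increments": [
    [[0.1,0.7,0.2],[0,0.1,0],1],
    [[0.1,0.7,0.2],[0,0.1,0],1],
    [[0.1,0.6,0.2],[0,0.1,0],1],
    [[0.1,0.5,0.1],[0,0,0],1],
    [[0,0.3,0],[0,0,0],1]
  ]
}}

```text
t: 53.68
eef_pos: [559.6, -207.9, 105.3]
tcp_rot: [-1.571, 0.001, 3.007]
ft_force: [0.4, -0.2, -4.2]
opening: 0.231
```

Run:
```python
from h import *
readout.state(); s=readout.state(); print(s['ft_force'].round(1))
plan([560.5,-209.5,84],down(np.radians(-97.8)),n=5,grip=1)
```

```text
[ 0.4 -0.2 -4.2]
dist [  0.9  -1.6 -21.3] rot [ 0.   0.1 -0. ]
[[[-0.02,0.43,0.03],[0.0,0.0,-0.0],1],[[-0.02,0.43,0.03],[0.0,0.0,-0.0],1],[[-0.02,0.43,0.03],[0.0,0.0,-0.0],1],[[-0.02,0.43,0.03],[0.0,0.0,-0.0],1],[[-0.02,0.43,0.03],[0.0,0.0,-0.0],1]]
```

{"name": "apply_moves", "arguments": {
  "increments": [
    [[-0.1,0.3,0.2],[0,0,0],1],
    [[0,0.4,0],[0,0,0],1],
    [[0,0.4,0],[0,0,0],1],
    [[0,0.4,0],[0,0,0],1],
    [[0,0.3,0],[0,0,0],1]
  ]
}}

```text
t: 54.3
eef_pos: [560.5, -210.3, 86.4]
tcp_rot: [-1.571, 0.001, 3.007]
ft_force: [-0.5, 0.1, -4.0]
opening: 0.23
```

Run:
```python
from h import *
s=readout.state(); print(s['ft_force'].round(1),s['moment'].round(2))
plan([560.5,-209.5,83],down(np.radians(-97.8)),n=5,grip=1)
```

```text
[-0.5  0.1 -4. ] [ 0.06 -0.01 -0.01]
dist [ 0.   0.8 -3.4] rot [ 0.   0.1 -0.1]
[[[0.0,0.07,-0.01],[0.0,0.0,-0.0],1],[[0.0,0.07,-0.01],[0.0,0.0,-0.0],1],[[0.0,0.07,-0.01],[0.0,0.0,-0.0],1],[[0.0,0.07,-0.01],[0.0,0.0,-0.0],1],[[0.0,0.07,-0.01],[0.0,0.0,-0.0],1]]
```

{"name": "apply_moves", "arguments": {
  "increments": [
    [[0,0.1,0],[0,0,0],1],
    [[0,0.1,0],[0,0,0],1],
    [[0,0.1,0],[0,0,0],1],
    [[0,0.1,0],[0,0,0],1],
    [[0,0,0],[0,0,0],1]
  ]
}}

```text
t: 54.92
eef_pos: [560.6, -210.4, 83.3]
tcp_rot: [-1.571, 0.002, 3.007]
ft_force: [0.2, -0.6, -2.3]
opening: 0.228
```

{"name": "apply_moves", "arguments": {
  "increments": [
    [[0,0,0],[0,0,0],3],
    [[0,0,0],[0,0,0],6],
    [[0,0,0],[0,0,0],7],
    [[0,-0.5,0],[0,0,0],8],
    [[0,-3,0],[0,0,0],8]
  ]
}}

```text
t: 55.55
eef_pos: [560.2, -210.1, 117.7]
tcp_rot: [-1.572, -0.0, 3.007]
ft_force: [0.9, -0.1, 0.2]
opening: 0.682
```

{"name": "apply_moves", "arguments": {
  "increments": [
    [[-1,-4,0],[0,0,0],8],
    [[-1,-5,0],[0,0,0],8],
    [[-1,-5,0],[0,0,0],8],
    [[-1,-5,0],[0,0,0],8],
    [[0,-4,0],[0,0,0],8]
  ]
}}

```text
t: 56.18
eef_pos: [599.9, -215.3, 355.9]
tcp_rot: [-1.572, -0.001, 3.007]
ft_force: [0.2, -0.4, -0.1]
opening: 0.84
```

Run:
```python
from h import *
for c in('scene','side','wrist'):
    p=shot(c,'z'+c+'.png')
    print(c,[(t,find(p,t,n=1)) for t in('lid_handle','plaque2_hole','plaque2_c','plaque3_hole','plaque3_c','gouge','water_pot','paint_jar','comb')])
p=shot('wrist')
C=np.array([558.5,-209.2]);half=140;k=2;z=70
g=np.mgrid[-half:half:1/k,-half:half:1/k]; P=np.c_[(C[0]-g[0]).ravel(),(C[1]-g[1]).ravel(),np.full(g[0].size,z)]
u=pix(p,P).astype(np.float32).reshape(g[0].shape+(2,)); a=cv2.remap(p['img'],u[...,0],u[...,1],cv2.INTER_LINEAR)
hsv=cv2.cvtColor(a,cv2.COLOR_RGB2HSV); m=((hsv[...,1]>80)&(hsv[...,0]<25)&(hsv[...,2]>60)).astype(np.uint8)*255
n,l,s,c=cv2.connectedComponentsWithStats(m)
for i in np.argsort(-s[1:,4])[:3]+1:
    pts=np.argwhere(l==i)[:,::-1].astype(np.float32); r=cv2.minAreaRect(pts); B=cv2.boxPoints(r)/2-140
    print(s[i],'corners world',(C-B[:,::-1]).round(1).tolist(),np.array(r[1])/2,r[2])
```

```text
scene [('lid_handle', [(0.86, [556.2, -208.9, 87.0])]), ('plaque2_hole', [(0.52, [564.0, 137.5, 257.1])]), ('plaque2_c', [(0.69, [583.2, 137.8, 254.9])]), ('plaque3_hole', [(0.82, [566.4, 335.9, 262.5])]), ('plaque3_c', [(0.74, [741.9, 58.7, 1.1])]), ('gouge', [(0.57, [745.1, -239.1, 0.1])]), ('water_pot', [(0.7, [742.7, 58.1, 2.0])]), ('paint_jar', [(0.47, [462.3, 2.3, -0.0])]), ('comb', [(0.83, [749.5, 207.1, -0.6])])]
side [('lid_handle', [(0.68, [563.3, -212.1, 89.0])]), ('plaque2_hole', [(0.55, [569.6, 137.4, 255.8])]), ('plaque2_c', [(0.59, [559.8, 135.6, 215.6])]), ('plaque3_hole', [(0.96, [563.4, 330.5, 259.9])]), ('plaque3_c', [(0.74, [561.3, 332.0, 221.2])]), ('gouge', [(0.88, [739.0, -242.4, 3.5])]), ('water_pot', [(0.98, [747.5, 59.7, 3.3])]), ('paint_jar', [(0.56, [469.2, 2.9, 1.0])]), ('comb', [(0.57, [752.3, 209.6, -2.7])])]
wrist [('lid_handle', [(0.59, [559.4, -208.6, 88.2])]), ('plaque2_hole', []), ('plaque2_c', []), ('plaque3_hole', []), ('plaque3_c', []), ('gouge', [(0.87, [746.5, -240.9, 1.2])]), ('water_pot', [(0.67, [746.1, 62.5, 1.6])]), ('paint_jar', [(0.81, [467.7, 6.3, 2.1])]), ('comb', [])]
[   43    82   485   397 79030] corners world [[489.0, -85.5], [658.5, -108.6], [627.8, -333.4], [458.3, -310.3]] [226.94515991 171.07583618] 7.765166282653809
[466 234   2   4   4] corners world [[581.5, -302.2], [581.5, -302.7], [580.0, -302.7], [580.0, -302.2]] [1.5 0.5] 90.0
[461 261   1   3   3] corners world [[567.0, -299.7], [567.0, -299.7], [568.0, -299.7], [568.0, -299.7]] [1. 0.] -90.0
```

```bash
python3 -c "
from cell import env
print(env.job_done())"
```

```text
the job is handed in; nothing more can be done
None
```

The job is handed in after about 56 s of robot time, with both plaques hung and the cover back on the case.

**What I did:**
- I lifted the cover off and laid it flat on the bench.
- The middle pocket was empty and there was no teal plaque. I tipped up the two that were there and hung ochre on peg 3 and rose on peg 1.
- I put the cover back on the empty case.

**One mishap:** while I first carried the cover away, its rim most likely caught the rail's post. The wrist force read about 80 N, the cover came out of the grip, and it came to rest tilted against the paint jar. I picked it up again and laid it flat. The jar's position read the same before and after to within the networks' error. A later press to flatten the cover reached about 49 N through the fingers.

**Last checks:**
- **Cover:** the rim measures 227 x 171 mm in the panel's height plane, which fits it being fully down. Its centre is about (558.4, -209.5), against about (558.5, -209) for the case, turned by -7.8°, the same as the case. The handle reads about 87–89 mm high (87 expected).
- **Plaques:** both hole points read on their pegs at about 256–262 mm height. The side camera puts both centres about 40 mm below; the scene camera misread both centres in that last check.
- **Other things on the bench:** all read within a few millimetres of where they started, which is as good as the networks measure.
- **Not done:** I could not look at a final picture because the 16-picture limit was reached, so the end state rests on these numbers. The gripper was well clear of everything.

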